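# Load the jar dryer, lock it and start it

### The arm

A 7-joint arm with a two-finger parallel gripper is mounted at the origin on the work surface. World frame = base frame: x ahead of the robot, y to its left, z up, the work surface at z = 0. Lengths are in mm, angles in rad, forces in N, time in s.
With the tool pointing down it reaches from about 400 to 875 mm from the base axis. Payload 4.4 kg.
Tool frame: the origin (TCP) lies at the very end of the fingers, on their centre line; the grasp point (between the pads) lies 19 mm behind it; z points along the fingers, y is the direction in which the jaws open and shut (so a half turn about z gives the same grasp; the last joint's range is limited). The gripper opens to 85 mm and grips with 20 to 120 N. Pads are 22 mm wide; open, the fingers measure 114 mm over their backs; the gripper's body (76 mm by 85 mm) begins 54 mm behind the grasp point. The pads swing forward as they close: fully open they stand 13 mm farther back than shut.
Start: joints at [-0.066, 0.628, 0.038, 1.517, -0.027, 0.996, -0.02], TCP at [650.014, 0.027, 231.313] pointing down, gripper open.
Joint ranges: [-3.06, 3.06], [-0.37, 2.12], [-1.25, 1.32], [0.18, 2.47], [-1.1, 4.24], [0.23, 1.98], [-2.94, 2.94]. Speed limits (rad/s): [2.57, 2.57, 3.14, 3.14, 3.14, 3.14, 3.14].

### API

Orientations are given as [roll, pitch, yaw] about the fixed x, y, z axes, in that order (R = Rz(yaw) Ry(pitch) Rx(roll)).
In Python, from cell import ctrl gives the robot as it stands.
- The arm moves only by the shell command python3 -m crank 'ROWS' [OPENING]. ROWS is JSON, a list that holds one entry, the list of rows, each a list of 6 numbers: the shift along the tool's x, y, z in units of 30 mm (1.0 is 30 mm), then the turn, a rotation vector about the tool's x, y, z in units of 6 degrees (1.0 is 6 degrees). In form: [[[tx, ty, tz, rx, ry, rz], ...]]. A call has 1 to 12 rows; each row shifts and turns the pose as measured when the row begins, along the tool's axes as they then stand; what a row does not reach is not made up. A row lasts 1/12 s, in which the tool goes at most 41.7 mm and 7.16 degrees, less where a joint would pass 70% of its speed; a pose out of reach is approached as far as the arm can. A call is refused whole if a number of a shift passes 1 or a number of a turn 1, either way. A call with a gripper value outside its range is refused whole. OPENING is the gripper command: -1 is fully open, 1 is shut, values between are in proportion, set as the call begins (- or left out, the last holds). The fingers move at their own pace and stop on an object; the grip force is fixed at half the most. Time passes only in rows, so rows that do not move let the fingers close. It gives the time, the measured TCP pose, the force and the opening at its end, in the units of the state.
- ctrl.read_state(): the state, without advancing time (a new reading comes with each control period).
- ctrl.get_image(name): name is "scene" or "side" or "wrist"; returns a dict with "color" (480x640x3 uint8, red, green, blue), "depth" (480x640 float32, mm along the optical axis (not along the pixel's ray), 0 where there is no reading), "camera_matrix" (3x3 intrinsics, pixels), "k1" (the pictures are not rectified: a ray, as slopes to the right and down, at radius r is drawn at 1 + k1 r^2 times it, then the intrinsics apply), "R" (3x3) and "t" (3): a world point X has camera coordinates R X + t. Camera axes: x right, y down, z forward; pixel columns grow to the right and rows downward; lengths in mm; the calibration is good to about 2 mm. A picture is of the moment at which its call begins.
- ctrl.finish_job(): hands the job in, once; it reports no verdict.
Trained networks look in a picture, given as the dict that the camera call returned (one of the last four; its "shot" number tells which), for a name from the list of things; names that differ only in an ending like _2 or _b are one class to them, and where a whole thing is asked for, a point or a joint stands for the part that bears it (a point fixed in the world has none). Each returns a list of dicts, best first, with "conf" (0 to 1); they miss things now and then, are a little off and sometimes report something else, mostly with a low value. They report only what shows in the picture. A call takes as long as a camera call. They do not tell look-alikes from the thing itself.
- ctrl.search_frame(query, picture): "extent" ([centre column, centre row, width, height] in pixels, round what is visible of it).
The state is a dict: "clock": time; "qpos": joint angles; "qd": joint speeds; "tau": joint torques, N m; "eef_pos": TCP position; "tool_rot": TCP orientation; "force": force on the tool from outside, world axes, zero at the start; "torque": the same for the moment, N m; "width": finger opening in mm.
Only numpy, scipy, OpenCV 4.12 (cv2) and the standard library are available. Lean on these libraries where they do the work, as an engineer would, in place of code of your own. Each camera call takes 0.05 s, during which the arm holds its last target. There are 200 camera calls.

### The job

Turn every washed staining jar upside down over a peg of the drying rack, one jar to a peg, mouth down on the deck, and let go. Then lock the dryer: push the lock rod into the blower's hooded mouth, feel along the hidden face at its back for the slot, slide the rod fully home and leave it there; last of all press the start button on the blower right down. Do not disturb the red tube rack or the bottle.

Things in the scene. Friction and masses are not known exactly. Their poses are not given: they have to be found in the camera images.
- jar0_mid (a point): empty white plastic staining jar, an open-topped box 50 x 50 mm and 80 mm long, walls and base 3 mm thick, about 0.12 kg. The point is its centre; its z axis runs from the closed base to the open mouth. It starts lying on its side on the blue pad, mouth towards the robot. Two or three jars are present, the rest are None.
- jar1_mid (a point): empty white plastic staining jar, an open-topped box 50 x 50 mm and 80 mm long, walls and base 3 mm thick, about 0.12 kg. The point is its centre; its z axis runs from the closed base to the open mouth. It starts lying on its side on the blue pad, mouth towards the robot. Two or three jars are present, the rest are None.
- jar2_mid (a point): empty white plastic staining jar, an open-topped box 50 x 50 mm and 80 mm long, walls and base 3 mm thick, about 0.12 kg. The point is its centre; its z axis runs from the closed base to the open mouth. It starts lying on its side on the blue pad, mouth towards the robot. Two or three jars are present, the rest are None.
- rack: drying rack, fixed: a grey deck 110 mm (x) by 280 mm (y) and 12 mm high with three upright steel pegs in a row along its y axis, 100 mm apart. Origin under its centre, x axis pointing away from the robot.
- peg0 (a point): foot of a rack peg, on the deck's top (12 mm above the bench). The peg is 22 mm in diameter, 52 mm tall, tapering at the top. A seated jar's rim rests on the deck, its centre 40 mm above this point.
- peg1 (a point): foot of a rack peg, on the deck's top (12 mm above the bench). The peg is 22 mm in diameter, 52 mm tall, tapering at the top. A seated jar's rim rests on the deck, its centre 40 mm above this point.
- peg2 (a point): foot of a rack peg, on the deck's top (12 mm above the bench). The peg is 22 mm in diameter, 52 mm tall, tapering at the top. A seated jar's rim rests on the deck, its centre 40 mm above this point.
- rod_grip (a point): centre of the lock rod's black handle, a block 90 mm long (x), 22 mm wide (y), 34 mm high (z). The rod is 200 mm long in all and weighs 0.16 kg; x points along the rod towards its tip. It starts lying flat on the bench pad.
- rod_tip (a point): tip of the lock rod, 155 mm ahead of the handle's centre on the same axis: the end of a round steel shaft 12 mm in diameter and 110 mm long, with a 6 mm long cone to 6 mm diameter at its nose.
- blower: dryer's blower, fixed: white cabinet 230 mm wide (y), 141 mm high; x points into its front, away from the robot. Origin on the bench, 50 mm behind the front. In the front is a mouth 100 mm wide (y -50 to 50 mm), z = 58 to 105 mm, 55 mm deep, flat floor. Its back is the hidden upright lock face, at x = 5 mm.
- face_mid (a point): middle of the sweep on the lock face (fixed to the blower, axes as its): at the face, at the slot's mid height (68 mm), NOT at the slot. The one slot is 17 mm wide, 20 mm tall, stands on the mouth's floor, 36 mm deep with a solid end; its middle lies anywhere from 30 mm left to 30 mm right of here, unseen from outside. Left in it, the rod rests in slot and mouth by itself.
- start (a joint): travel of the start button: 0 up, 0.006 m fully down (about 5 N); springs back.
- start_top (a point): centre of the top of the start button, a white disc 36 mm in diameter on the blower's top, pressed straight down.
- tuberack: bystander: red tube rack 90 x 150 x 45 mm, origin under its centre.
- reagent: bystander: bottle 64 mm in diameter, 150 mm high, origin under its centre.
Not all that is in view belongs to the job. What is shaped like the part that bears jar0_mid but pink or purple is not meant.

How it is judged (in metres and radians):
On the way, in this order (a step that is already met when the one before it is completed fails the run):
1. every jar stands upside down over a peg, mouth on the deck, released (((horizontal distance between jar0_mid and peg0 below 0.018 m and z of jar0_mid in the frame of peg0 between 0.034 and 0.046 m) or (horizontal distance between jar0_mid and peg1 below 0.018 m and z of jar0_mid in the frame of peg1 between 0.034 and 0.046 m) or (horizontal distance between jar0_mid and peg2 below 0.018 m and z of jar0_mid in the frame of peg2 between 0.034 and 0.046 m)) and angle between each of jar0_mid, jar1_mid, jar2_mid's own z axis and vertical above 3 rad and ((horizontal distance between jar1_mid and peg0 below 0.018 m and z of jar1_mid in the frame of peg0 between 0.034 and 0.046 m) or (horizontal distance between jar1_mid and peg1 below 0.018 m and z of jar1_mid in the frame of peg1 between 0.034 and 0.046 m) or (horizontal distance between jar1_mid and peg2 below 0.018 m and z of jar1_mid in the frame of peg2 between 0.034 and 0.046 m)) and ((horizontal distance between jar2_mid and peg0 below 0.018 m and z of jar2_mid in the frame of peg0 between 0.034 and 0.046 m) or (horizontal distance between jar2_mid and peg1 below 0.018 m and z of jar2_mid in the frame of peg1 between 0.034 and 0.046 m) or (horizontal distance between jar2_mid and peg2 below 0.018 m and z of jar2_mid in the frame of peg2 between 0.034 and 0.046 m)) and contact force between each of jar0, jar1, jar2 and the fingers below 0.05 N), for 0.2 s.
2. the lock rod is home in the hidden slot, the jars still in place (((horizontal distance between jar0_mid and peg0 below 0.018 m and z of jar0_mid in the frame of peg0 between 0.034 and 0.046 m) or (horizontal distance between jar0_mid and peg1 below 0.018 m and z of jar0_mid in the frame of peg1 between 0.034 and 0.046 m) or (horizontal distance between jar0_mid and peg2 below 0.018 m and z of jar0_mid in the frame of peg2 between 0.034 and 0.046 m)) and angle between each of jar0_mid, jar1_mid, jar2_mid's own z axis and vertical above 3 rad and ((horizontal distance between jar1_mid and peg0 below 0.018 m and z of jar1_mid in the frame of peg0 between 0.034 and 0.046 m) or (horizontal distance between jar1_mid and peg1 below 0.018 m and z of jar1_mid in the frame of peg1 between 0.034 and 0.046 m) or (horizontal distance between jar1_mid and peg2 below 0.018 m and z of jar1_mid in the frame of peg2 between 0.034 and 0.046 m)) and ((horizontal distance between jar2_mid and peg0 below 0.018 m and z of jar2_mid in the frame of peg0 between 0.034 and 0.046 m) or (horizontal distance between jar2_mid and peg1 below 0.018 m and z of jar2_mid in the frame of peg1 between 0.034 and 0.046 m) or (horizontal distance between jar2_mid and peg2 below 0.018 m and z of jar2_mid in the frame of peg2 between 0.034 and 0.046 m)) and x of rod_tip in the frame of blower between 0.033 and 0.05 m and y of rod_tip in the frame of blower between -0.05 and 0.05 m and z of rod_tip in the frame of blower between 0.055 and 0.085 m), for 0.2 s.
3. the start button is pressed down with the rod home, let go, and the jars in place (all of step 2 and contact force between rod and the fingers below 0.05 N and value of joint start above 0.0045 m), for 0.05 s.
At the end, for the whole second after the job is handed in: Every jar present is upside down over a peg (centre within 18 mm of the peg's axis, within 0.14 rad of vertical, rim on the deck to within 6 mm), the rod's tip is at least 28 mm inside the slot of the lock face, all is released and at rest, and the start button is back up (all of step 2 and linear speed of each of jar0, jar1, jar2, rod below 0.02 m/s and value of joint start below 0.002 m); the robot touches nothing.
It fails at once if the tube rack was pushed more than 30 mm (distance of tuberack from where it was at the start of the episode above 0.03 m).
It fails at once if the bottle was pushed more than 30 mm (distance of reagent from where it was at the start of the episode above 0.03 m).
Of jar0, jar1, jar2 only 2 to 3 are there at a start; the rules pass over those that are not, and their reading is None.
At some moment in a run one of jar0, jar1, jar2 may be knocked a few centimetres aside while the robot is not near it.
Once in a run the grip may slacken for a moment while it holds something.
It also fails if it takes over 210 s, if anything falls off the work surface, if the arm or the gripper's body presses on something with over 40 N, if the wrist force passes 120 N, or if a joint passes its speed limit or range.

## Working session

There is one attempt and no reset: what is moved stays moved. The work goes in short steps, Python scripts to look and compute and a shell command to move; the robot and the scene stay as the last step left them, time stands still between calls to the robot, and variables do not carry over. Pictures are saved under pics/ and viewed, about 12 in all and at most 16, crops included, and the job is handed in when it is done.

```bash
ls; mkdir -p pics; cat > h.py <<'E'
import numpy as np, cv2
from cell import ctrl
from scipy.spatial.transform import Rotation as Ro
def shot(name, fn=None):
    p=ctrl.get_image(name)
    if fn: cv2.imwrite(f'pics/{fn}.png', p['color'][:,:,::-1])
    return p
def px2w(p,u,v,d=None,z=None):
    K=np.array(p['camera_matrix']); k=p['k1']; R=np.array(p['R']); t=np.array(p['t'])
    s=np.array([(np.asarray(u,float)-K[0,2])/K[0,0],(np.asarray(v,float)-K[1,2])/K[1,1]])
    r0=np.hypot(*s); r=r0.copy() if hasattr(r0,'copy') else r0
    for _ in range(10): r=r0/(1+k*r*r)
    s=s*np.where(r0>0,r/np.maximum(r0,1e-9),1)
    ray=np.stack([s[0],s[1],np.ones_like(s[0])],-1)
    if z is not None:
        o=-R.T@t; w=ray@R; return o+w*((z-o[2])/w[...,2])[...,None]
    return (ray*np.asarray(d)[...,None]-t)@R
def cloud(p):
    v,u=np.mgrid[:480,:640]; W=px2w(p,u,v,p['depth']); W[p['depth']<=0]=np.nan; return W
def w2px(p,X):
    c=np.array(p['R'])@np.array(X)+np.array(p['t']); s=c[:2]/c[2]; s=s*(1+p['k1']*(s@s)); K=np.array(p['camera_matrix'])
    return s[0]*K[0,0]+K[0,2], s[1]*K[1,1]+K[1,2]
def st():
    s=ctrl.read_state(); print('t',round(s['clock'],2),'tcp',np.round(s['eef_pos'],1),'rpy',np.round(s['tool_rot'],3),'F',np.round(s['force'],1),'w',round(s['width'],1)); return s
E
cat > a.py <<'E'
from h import *
s=st(); print(s['tool_rot'])
for c in('scene','side','wrist'):
    p=shot(c,c+'0'); print(c,np.round(-np.array(p['R']).T@p['t']), p['k1'])
    W=cloud(p)
    for q in ('jar0_mid','rack','rod_grip','blower','start','tuberack','reagent'):
        for r in ctrl.search_frame(q,p)[:5]:
            e=r['extent']; u,v=int(np.clip(e[0],0,639)),int(np.clip(e[1],0,479))
            print(q,round(r['conf'],2),np.round(e),np.round(W[v,u]))
E
python3 a.py
```

```text
pics
t 0.0 tcp [649.4   0.  230.4] rpy [-3.14   0.     1.571] F [-0.7 -0.5 -0.6] w 85.3
[-3.13974553e+00  1.13167308e-05  1.57075435e+00]
scene [1872.  578. 1000.] 0.07398666490284134
jar0_mid 0.85 [427. 307.  43.  37.] [705. 321.  38.]
jar0_mid 0.7 [277. 305.  30.  43.] [872.   4.  51.]
jar0_mid 0.69 [385. 271.  31.  36.] [628. 185.  50.]
jar0_mid 0.59 [304. 239.  27.  32.] [579. -71.  47.]
jar0_mid 0.39 [226. 203.  10.   9.] [ 674. -256.  160.]
rack 0.9 [402. 244. 103.  49.] [450. 169.  21.]
rack 0.46 [227. 203.  10.   9.] [ 676. -251.  162.]
rod_grip 0.74 [283. 209.  46.   9.] [ 431. -221.   22.]
blower 0.74 [219. 240. 110.  88.] [ 794. -202.  129.]
start 0.39 [226. 202.  11.   9.] [ 666. -261.  161.]
tuberack 0.78 [493. 284.  39.  56.] [556. 443.  50.]
reagent 0.77 [200. 186.  23.  30.] [ 550. -433.  107.]
side [ -19. -968. 1051.] -0.1654879261977986
jar0_mid 0.86 [398. 243.  22.  27.] [833. -30.  48.]
jar0_mid 0.7 [316. 368.  84.  42.] [ 442. -241.    2.]
jar0_mid 0.66 [283. 237.  35.  32.] [584. 152.  49.]
jar0_mid 0.6 [284. 205.  27.  24.] [664. 286.  44.]
jar0_mid 0.58 [321. 302.  40.  38.] [ 540. -109.   45.]
rack 0.93 [231. 268.  80.  82.] [427. 152.  13.]
rod_grip 0.88 [319. 369.  81.  44.] [ 442. -249.    3.]
blower 0.82 [418. 307. 120. 132.] [ 659. -311.  136.]
start 0.71 [406. 284.  13.  14.] [ 665. -258.  159.]
tuberack 0.79 [210. 206.  58.  42.] [486. 405.  42.]
reagent 0.94 [406. 392.  37.  66.] [ 513. -457.  103.]
wrist [650.  75. 374.] -0.009290364795970651
jar0_mid 0.83 [262.  32. 106.  62.] [598. 161.  49.]
jar0_mid 0.72 [233. 286.  85.  72.] [555. -74.  50.]
jar0_mid 0.57 [505. 229. 109.  92.] [831. -12.  51.]
rack 0.74 [102.  93. 133. 187.] [429. 117.  12.]
rod_grip 0.73 [126. 347.  27.  31.] [ 410. -168.   22.]
blower 0.63 [363. 370. 150. 104.] [ 689. -141.   98.]
start 0.2 [104.  94. 139. 188.] [433. 117.  12.]
```

```bash
python3 -c "
import cv2,numpy as np
a=cv2.imread('pics/scene0.png')[140:400,150:560];b=cv2.imread('pics/side0.png')[160:460,140:520]
cv2.imwrite('pics/s1.png',cv2.resize(a,None,fx=1.9,fy=1.9));cv2.imwrite('pics/s2.png',cv2.resize(b,None,fx=2,fy=2))"
```

```text
(no output)
```

View pics/s1.png

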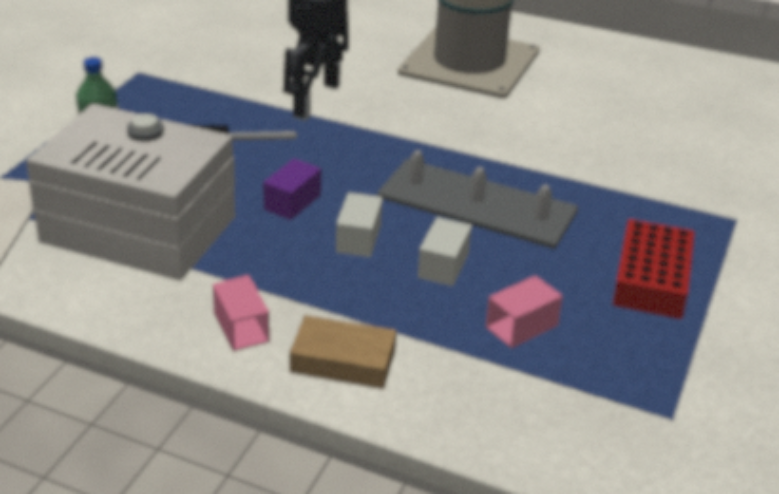

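View pics/s2.png

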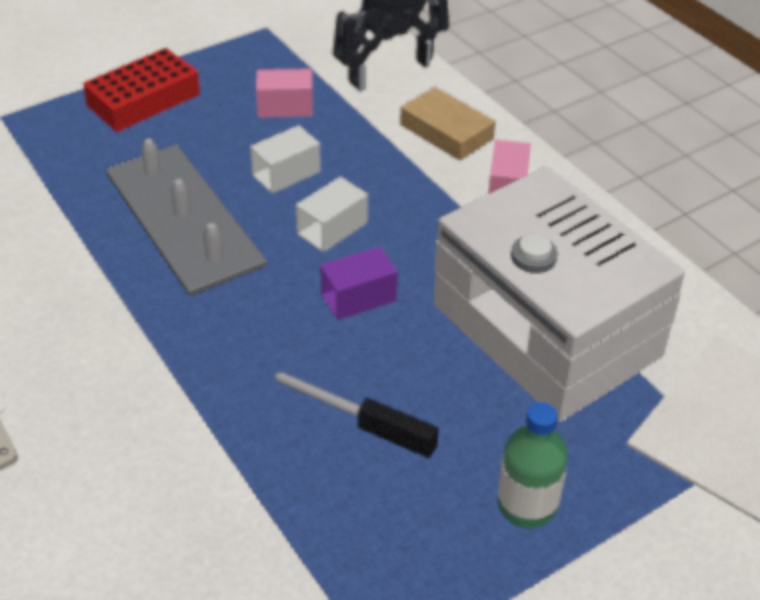

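View pics/wrist0.png

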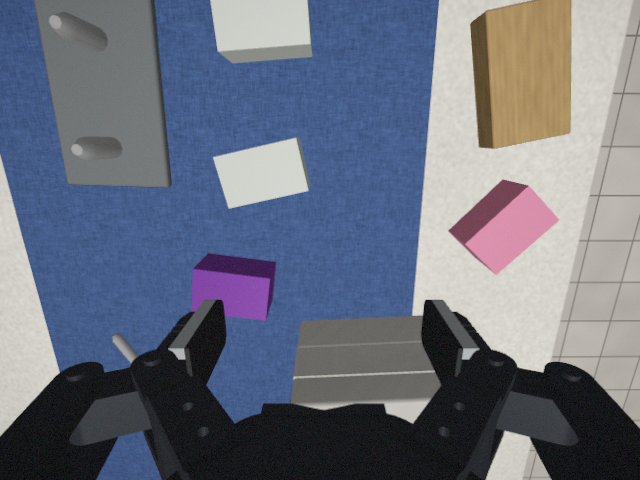

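The scene view (1.9x crop) shows the jar candidates. White jars are at scene px about (385,271) and (340,257). The look-alikes are purple at (304,239), pink at (277,305) and (427,307), plus a wooden block at (330,325). By the description the two white ones are the targets, so only two jars are present. The rod lies with its tip pointing away from the blower, and the wrist picture confirms the white jars.

```bash
cat > m.py <<'E'
from h import *
P=[shot(c) for c in('scene','side','wrist')]
for p,n in zip(P,('scene','side','wrist')):
    W=cloud(p); hsv=cv2.cvtColor(p['color'],cv2.COLOR_RGB2HSV); x,y,z=W[...,0],W[...,1],W[...,2]
    def rect(m,t,minn=40):
        k,l=cv2.connectedComponents(m.astype(np.uint8))
        for i in range(1,k):
            q=W[l==i]
            if len(q)<minn: continue
            r=cv2.minAreaRect(q[:,:2].astype(np.float32)); print(n,t,len(q),np.round(r[0],1),np.round(r[1],1),round(r[2],1),'z',np.round(np.median(q[:,2]),1))
    on=(x>300)&(x<900)&(y>-500)&(y<500)
    rect(on&(hsv[...,1]<60)&(z>44)&(z<57)&(hsv[...,2]>120),'jar')
    rect(on&(hsv[...,1]<60)&(z>133)&(z<147)&(y<-100),'blowtop')
    rect(on&(hsv[...,1]<70)&(z>7)&(z<17)&(x<520)&(y>0),'deck')
    rect(on&(hsv[...,1]<70)&(z>35)&(z<80)&(x<510)&(y>0)&(x>370),'pegs',8)
    rect(on&(hsv[...,2]<60)&(z>22)&(z<45)&(x<550)&(y<-100),'handle')
    rect(on&(hsv[...,1]<70)&(hsv[...,2]>70)&(z>10)&(z<35)&(x<520)&(y<-60),'shaft',8)
    rect(on&(hsv[...,1]<70)&(z>151)&(z<175)&(y<-100),'button',8)
E
python3 m.py
```

```text
scene jar 336 [594.7  40.7] [89.4 51.3] 12.7 z 48.4
scene jar 368 [597.6 172. ] [91.7 52.3] 3.8 z 48.6
scene blowtop 2949 [ 714.6 -253.6] [177.5 234.4] 3.2 z 139.3
scene deck 1815 [437.8 164.2] [278.5 120.6] 88.3 z 10.7
scene pegs 66 [437.7  66.3] [22.2 18.2] 21.6 z 49.6
scene pegs 74 [441.  163.6] [23.7 20.9] 83.0 z 50.0
scene pegs 79 [443.4 263.8] [21.8 20.3] 16.4 z 48.9
scene shaft 137 [ 430.6 -211.8] [ 27.9 130.7] 26.9 z 19.5
scene button 134 [ 676.6 -252.1] [44.4 44.5] 53.1 z 159.3
side jar 368 [593.9 172. ] [83.3 58.2] 1.6 z 48.8
side jar 421 [586.7  39.7] [85.8 56.8] 11.7 z 48.8
side jar 349 [ 642.  -265.3] [ 39.4 141.8] 2.2 z 55.0
side jar 203 [ 716.3 -366.9] [175.5  14.3] 2.0 z 50.4
side jar 92 [ 520.8 -463.3] [13.7 53.5] 62.3 z 50.9
side blowtop 5045 [ 708.7 -255.4] [178.7 234.3] 2.4 z 139.0
side deck 2436 [430.9 161.2] [286.3 111. ] 88.1 z 11.1
side pegs 79 [432.7 260.5] [20.3 21. ] 30.4 z 50.2
side pegs 82 [431.8 159.9] [21.2 21. ] 6.2 z 53.0
side pegs 87 [426.3  58.4] [17.6 19.7] 70.3 z 52.4
side handle 394 [ 466.1 -293.9] [25.3 88.2] 26.9 z 31.5
side shaft 217 [ 418.9 -206.2] [ 15.4 111.8] 27.7 z 19.6
side shaft 124 [ 506.5 -447.5] [13.9 52.3] 16.7 z 26.0
side button 251 [ 665.8 -260.2] [47.3 50.5] 47.6 z 159.0
wrist jar 4685 [597.9 166.6] [80.9 38.1] 3.3 z 50.0
wrist jar 4536 [591.4  40.7] [80.5 50.1] 12.5 z 50.1
wrist blowtop 1819 [ 684.6 -150.9] [124.3  26. ] 1.7 z 139.5
wrist deck 18191 [432.5 111.7] [174.6 110.9] 88.0 z 12.0
wrist pegs 974 [436.3 162.3] [21.9 17.1] 57.2 z 54.8
wrist pegs 733 [433.2  64.4] [17.5 21.4] 3.8 z 54.7
wrist shaft 324 [ 407.2 -171.1] [11.1 39.8] 28.7 z 21.0
```

```bash
cat >> h.py <<'E'
def Rt(az,t):
    a,t=np.radians([az,t]); return (Ro.from_euler('z',a)*Ro.from_euler('y',-t)).as_matrix()@np.diag([1,-1,-1.])
def go(g,az,t,off=19):
    "g: grasp point (off=19) or TCP (off=0)"
    s=st(); R0=Ro.from_euler('xyz',s['tool_rot']).as_matrix(); R1=Rt(az,t)
    p=np.array(g,float)+off*R1[:,2]; rv=Ro.from_matrix(R0.T@R1).as_rotvec(degrees=True)
    d=p-np.array(s['eef_pos'])
    print(' target tcp',np.round(p,1),'q',np.round(s['qpos'],2)); print(' ROT units',np.round(rv/6,2),' SHIFT now-frame',np.round(R0.T@d/30,2),' SHIFT after-rot',np.round(R1.T@d/30,2))
E
python3 -c "
from h import *
go([434,63,160],8,60)"
```

```text
t 1.35 tcp [650.    0.  231.3] rpy [-3.142 -0.     1.571] F [ 0.5  0.1 -1.6] w 85.3
 target tcp [450.3  65.3 150.5] q [-0.07  0.63  0.04  1.52 -0.03  1.   -0.02]
 ROT units [-7.11  8.17 12.31]  SHIFT now-frame [ 2.18 -6.66  2.69]  SHIFT after-rot [-5.48 -3.08 -4.1 ]
```

```bash
python3 -m crank '[[[0.3,-0.95,0.2,0,0,0],[0.3,-0.95,0.2,0,0,0],[0.3,-0.95,0.2,0,0,0],[0.3,-0.95,0.2,0,0,0],[0.3,-0.95,0.2,0,0,0],[0.3,-0.95,0.2,0,0,0],[0.3,-0.95,0.2,0,0,0]]]'
python3 -m crank '[[[0,0,0,0,0,1],[0,0,0,0,0,1],[0,0,0,0,0,1],[0,0,0,0,0,1],[0,0,0,0,0,1],[0,0,0,0,0,1],[0,0,0,0,0,1],[0,0,0,0,0,1],[0,0,0,0,0,1],[0,0,0,0,0,1],[0,0,0,0,0,1],[0,0,0,0,0,1]]]'
python3 -m crank '[[[0,0,0,0,0,1],[0,0,0,0,0,0.7],[0,0,0,0,1,0],[0,0,0,0,1,0],[0,0,0,0,1,0],[0,0,0,0,1,0],[0,0,0,0,1,0],[0,0,0,0,1,0],[0,0,0,0,1,0],[0,0,0,0,1,0],[0,0,0,0,1,0],[0,0,0,0,1,0]]]'
python3 -c "
from h import *
go([434,63,160],8,60)
go([434,63,67],8,60)"
```

```text
clock: 1.93
eef_pos: [451.2, 62.2, 187.5]
tool_rot: [3.128, 0.001, 1.564]
force: [0.1, 1.5, 0.4]
width: 85.7
clock: 2.93
eef_pos: [442.4, 65.6, 188.7]
tool_rot: [3.142, -0.009, 0.255]
force: [0.9, 0.8, -0.3]
width: 85.4
clock: 3.93
eef_pos: [476.4, 85.1, 305.8]
tool_rot: [-3.129, -0.579, 0.083]
force: [2.3, -20.1, 1.5]
width: 85.4
t 3.93 tcp [476.4  85.1 305.8] rpy [-3.129 -0.579  0.083] F [  2.3 -20.1   1.5] w 85.4
 target tcp [450.3  65.3 150.5] q [-1.4   0.24  1.32  2.38 -1.1   0.23 -0.61]
 ROT units [ 0.28  4.47 -0.4 ]  SHIFT now-frame [-3.6   0.63  3.82]  SHIFT after-rot [-4.96  0.53  1.76]
t 3.93 tcp [476.4  85.1 305.8] rpy [-3.129 -0.579  0.083] F [  2.3 -20.1   1.5] w 85.4
 target tcp [450.3  65.3  57.5] q [-1.4   0.24  1.32  2.38 -1.1   0.23 -0.61]
 ROT units [ 0.28  4.47 -0.4 ]  SHIFT now-frame [-5.3   0.66  6.42]  SHIFT after-rot [-7.64  0.53  3.31]
```

```bash
cat > rec.py <<'E'
import json
from h import *
s=ctrl.read_state(); open('log.jsonl','a').write(json.dumps({k:np.array(s[k]).tolist() for k in('qpos','eef_pos','tool_rot')})+'\n')
print(np.round(s['qpos'],2),np.round(s['eef_pos'],0),np.round(s['tool_rot'],2),np.round(s['force'],1))
E
python3 rec.py
python3 -m crank '[[[0,0,0,0,-1,0],[0,0,0,0,-1,0],[0,0,0,0,-1,0]]]' >/dev/null; python3 rec.py
python3 -m crank '[[[0.6,0,0.3,0,-1,0],[0.6,0,0.3,0,-1,0],[0.6,0,0.3,0,-0.5,0]]]' >/dev/null; python3 rec.py
python3 -m crank '[[[1,0,0.4,0,0,0],[1,0,0.4,0,0,0],[1,0,0.4,0,0,0]]]' >/dev/null; python3 rec.py
python3 -m crank '[[[1,0,0.4,0,0,0],[1,0,0.4,0,0,0],[1,0,0.4,0,0,0]]]' >/dev/null; python3 rec.py
python3 -m crank '[[[0,0,0,0,1,0],[0,0,0,0,1,0],[0,0,0,0,1,0]]]' >/dev/null; python3 rec.py
python3 -m crank '[[[0,0,0,0,0,-1],[0,0,0,0,0,-1],[0,0,0,0,0,-1]]]' >/dev/null; python3 rec.py
```

```text
[-1.4   0.24  1.32  2.38 -1.1   0.23 -0.61] [476.  85. 306.] [-3.13 -0.58  0.08] [  2.3 -20.1   1.5]
[-1.25  0.32  1.26  2.17 -0.65  0.61 -1.03] [474.  97. 306.] [-3.11 -0.34  0.1 ] [1.7 2.4 0.3]
[-0.92  0.57  1.09  1.82 -0.64  1.06 -1.04] [530. 108. 294.] [-3.1  -0.07  0.12] [ 0.8 -0.3  0.9]
[-0.76  0.74  0.99  1.6  -0.73  1.13 -1.04] [628. 121. 263.] [-3.1  -0.07  0.12] [-0.2  0.   0.5]
[-0.63  0.89  0.93  1.33 -0.79  1.22 -1.1 ] [723. 135. 230.] [-3.1  -0.07  0.12] [-0.1 -0.2  0.7]
[-0.71  0.78  0.86  1.66 -1.    0.72 -0.84] [741. 138. 218.] [-3.12 -0.39  0.13] [ 0.7  2.1 -0.4]
[-0.68  0.76  0.79  1.68 -0.94  0.66 -0.56] [732. 137. 210.] [ 3.04 -0.37  0.47] [-0.5  0.3  0.4]
```

```bash
cat > kin.py <<'E'
from h import *
import json
from scipy.optimize import least_squares
AL=np.radians([0,-90,90,90,90,90,-90])
def fk(x,q):
    a=x[0:7];d=x[7:14];o=x[14:21]; T=np.eye(4)
    for i in range(7):
        ca,sa=np.cos(AL[i]),np.sin(AL[i]); c,s=np.cos(q[i]+o[i]),np.sin(q[i]+o[i])
        T=T@np.array([[c,-s,0,a[i]],[s*ca,c*ca,-sa,-d[i]*sa],[s*sa,c*sa,ca,d[i]*ca],[0,0,0,1]])
    return T
X0=np.array([0,0,0,52.5,77.5,0,76, 267,0,293,0,342.5,0,269]+[0]*7,float)
D=[json.loads(l) for l in open('log.jsonl')]
D.append(dict(qpos=[-0.066,0.628,0.038,1.517,-0.027,0.996,-0.02],eef_pos=[650.014,.027,231.313],tool_rot=[np.pi,0,np.pi/2]))
def err(T,s,w=300): 
    R=Ro.from_euler('xyz',s['tool_rot']).as_matrix(); return np.r_[T[:3,3]-s['eef_pos'], w*Ro.from_matrix(T[:3,:3].T@R).as_rotvec()]
if __name__=='__main__':
    f=lambda x:np.concatenate([[*err(fk(x,s['qpos']),s)] for s in D]+[(x-X0)*np.r_[np.full(14,.02),np.full(7,1.)]])
    for i in range(4):
        x0=X0.copy(); x0[20]=i*np.pi/2; X0[20]=x0[20]
        r=least_squares(f,x0); print(i,r.cost,np.round(r.x,2), np.abs(f(r.x)[:6*len(D)]).max())
        if i==0 or r.cost<b: b=r.cost; np.save('kin.npy',r.x)
E
python3 kin.py
```

```text
0 62686.27181877124 [ 6.0379e+02 -3.5203e+02 -7.2776e+02 -2.5723e+02  2.8317e+02  9.3760e+01
  8.3200e+00 -1.4049e+02 -1.7325e+02 -3.8678e+02  1.2958e+02  2.2574e+02
  5.2270e+01  2.6184e+02  1.8300e+00  1.6400e+00  2.6300e+00  4.0000e-02
 -2.8700e+00  1.0400e+00  1.0500e+00] 169.28135234451284
1 62685.86330776266 [ 6.0379e+02 -3.5202e+02 -7.2769e+02 -2.5717e+02  2.8320e+02  9.3760e+01
  8.3500e+00 -1.4039e+02 -1.7324e+02 -3.8673e+02  1.2957e+02  2.2570e+02
  5.2290e+01  2.6185e+02  1.8300e+00  1.6400e+00  2.6300e+00  4.0000e-02
 -2.8700e+00  1.0400e+00  1.0500e+00] 169.28634823087822
2 378344.18754777656 [-3.2768e+02 -9.0100e+02  6.6149e+02 -6.6340e+01  9.3210e+01  2.3398e+02
 -1.5582e+02  6.3977e+02  1.3863e+02 -6.3812e+02 -7.0703e+02 -3.0598e+02
 -6.0590e+01  6.0620e+01 -2.4500e+00 -7.4000e-01  1.1000e+00 -1.5000e+00
 -7.6000e-01 -1.1600e+00  1.5800e+00] 771.079954418377
3 62689.14781616517 [ 6.0379e+02 -3.5201e+02 -7.2773e+02 -2.5719e+02  2.8319e+02  9.3790e+01
  8.3200e+00 -1.4049e+02 -1.7324e+02 -3.8679e+02  1.2957e+02  2.2572e+02
  5.2270e+01  2.6185e+02  1.8300e+00  1.6400e+00  2.6300e+00  4.0000e-02
 -2.8700e+00  1.0400e+00  7.3300e+00] 169.280383840225
```

```bash
cat > fit.py <<'E'
import kin; from kin import *; import itertools
Rm=[Ro.from_euler('xyz',s['tool_rot']).as_matrix() for s in D]; Q=np.array([s['qpos'] for s in D])
def ori(o,Al):
    T=Ro.identity(len(D))
    for i in range(7): T=T*Ro.from_euler('x',Al[i])*Ro.from_euler('z',(Q[:,i]+o[i]))
    return (T.inv()*Ro.from_matrix(np.array(Rm))).as_rotvec().ravel()
res=[]
for sg in itertools.product([1,-1],repeat=6):
    Al=np.r_[0,np.array(sg)*np.pi/2]
    for k in itertools.product(range(2),range(2),range(4)):
        o=np.array([0,0,0,k[0]*np.pi,0,k[1]*np.pi,k[2]*np.pi/2]); e=ori(o,Al); res.append((e@e,sg,o))
res.sort(key=lambda r:r[0])
for c,sg,o in res[:12]:
    r=least_squares(ori,o,args=(np.r_[0,np.array(sg)*np.pi/2],)); print(round(c,3),round(r.cost,5),sg,np.round(o,2),np.round(r.x,3))
E
python3 fit.py
```

```text
5.066 0.65599 (1, 1, -1, -1, 1, -1) [0.   0.   0.   3.14 0.   3.14 1.57] [-1.151 -1.452 -0.506  6.246  0.242  1.081  1.161]
5.066 0.65599 (1, 1, -1, 1, -1, 1) [0.   0.   0.   0.   0.   3.14 4.71] [-1.151 -1.452 -0.506  3.104  0.242  1.081  4.303]
5.066 0.65599 (1, 1, -1, 1, -1, -1) [0.   0.   0.   0.   0.   0.   1.57] [-1.151 -1.452 -0.506  3.104  0.242 -2.061  1.161]
5.066 0.65599 (1, 1, -1, -1, 1, 1) [0.   0.   0.   3.14 0.   0.   4.71] [-1.151 -1.452 -0.506  6.246  0.242 -2.061  4.303]
5.819 0.65599 (-1, -1, 1, -1, 1, 1) [0.   0.   0.   0.   0.   0.   1.57] [ 1.99  -1.452 -0.506  3.105  0.242 -2.061  4.302]
5.819 0.65599 (-1, -1, 1, 1, -1, -1) [0.   0.   0.   3.14 0.   0.   4.71] [ 1.99  -1.452 -0.506  6.246  0.242 -2.061  7.444]
5.819 0.65599 (-1, -1, 1, -1, 1, -1) [0.   0.   0.   0.   0.   3.14 4.71] [ 1.99  -1.452 -0.506  3.105  0.242  1.08   7.444]
5.819 0.65599 (-1, -1, 1, 1, -1, 1) [0.   0.   0.   3.14 0.   3.14 1.57] [ 1.99  -1.452 -0.506  6.246  0.242  1.08   4.302]
7.433 0.82829 (-1, -1, -1, -1, 1, 1) [0.   0.   0.   0.   0.   3.14 4.71] [ 1.179 -0.279  0.63  -0.375  0.096  4.007  5.51 ]
7.433 0.82829 (-1, -1, -1, 1, -1, -1) [0.   0.   0.   3.14 0.   3.14 1.57] [ 1.179 -0.279  0.63   2.767  0.096  4.007  2.369]
7.433 0.82829 (-1, -1, -1, -1, 1, -1) [0.   0.   0.   0.   0.   0.   1.57] [ 1.179 -0.279  0.63  -0.375  0.096  0.866  2.369]
7.433 0.82829 (-1, -1, -1, 1, -1, 1) [0.   0.   0.   3.14 0.   0.   4.71] [ 1.179 -0.279  0.63   2.767  0.096  0.866  5.51 ]
```

```bash
cat > fit2.py <<'E'
from fit import *
print('---')
for sg in itertools.product([1,-1],repeat=3):
    # z y z y z y z with sign of q3,q5,q7
    for off in (0,np.pi/2,-np.pi/2,np.pi):
        T=[Ro.from_euler('z',q[0])*Ro.from_euler('y',q[1])*Ro.from_euler('z',sg[0]*q[2])*Ro.from_euler('y',q[3])*Ro.from_euler('z',sg[1]*q[4])*Ro.from_euler('y',q[5])*Ro.from_euler('z',sg[2]*q[6]+off) for q in Q]
        e=[(a.inv()*Ro.from_matrix(b)).magnitude() for a,b in zip(T,Rm)]
        print(sg,round(off,2),np.round(e,2))
E
python3 fit2.py | sed -n '/---/,$p' | sort -t'[' -k2 | head -40
```

```text
---
(1, 1, 1) -1.57 [0.18 0.23 0.25 0.26 0.26 0.28 0.89 3.14]
(1, 1, -1) 3.14 [0.24 0.68 0.74 0.75 0.87 0.39 0.46 1.61]
(1, -1, -1) 1.57 [0.49 0.61 1.02 1.21 1.35 1.13 1.02 0.08]
(1, -1, 1) 3.14 [0.8  0.63 1.18 1.33 1.48 1.09 1.28 1.6 ]
(1, -1, 1) 1.57 [0.88 1.9  2.33 2.36 2.44 1.53 1.09 0.05]
(-1, -1, 1) 0 [1.14 1.32 1.81 2.14 2.51 1.96 1.47 1.48]
(-1, -1, -1) -1.57 [1.2  0.94 1.31 1.63 1.89 1.85 1.9  3.01]
(1, -1, -1) 0 [1.22 1.46 1.91 1.97 2.   1.45 1.38 1.5 ]
(-1, 1, 1) 1.57 [1.35 1.13 1.37 1.72 2.01 2.28 1.87 0.08]
(1, 1, -1) -1.57 [1.36 2.24 2.31 2.32 2.44 1.93 2.01 3.1 ]
(1, 1, 1) 3.14 [1.43 1.39 1.34 1.34 1.33 1.34 0.7  1.57]
(-1, 1, -1) 0 [1.47 1.04 1.15 1.46 1.68 2.21 2.15 1.47]
(-1, 1, -1) 1.57 [1.5  1.83 1.59 1.54 1.59 1.6  1.46 0.11]
(-1, -1, -1) 0 [1.58 1.08 0.29 0.12 0.33 0.55 0.55 1.44]
(-1, 1, 1) 3.14 [1.69 1.48 1.29 1.35 1.48 1.62 1.47 1.63]
(1, 1, 1) 0 [1.71 1.76 1.81 1.81 1.81 1.82 2.46 1.57]
(1, 1, -1) 1.57 [1.79 0.91 0.84 0.83 0.71 1.22 1.14 0.04]
(-1, -1, 1) 1.57 [1.82 0.76 0.27 0.58 0.94 0.61 0.5  0.09]
(-1, -1, 1) -1.57 [1.91 2.76 2.9  2.58 2.2  2.8  2.99 3.05]
(1, -1, -1) 3.14 [1.97 1.85 1.7  1.83 1.95 2.22 2.18 1.64]
(-1, -1, -1) 3.14 [2.18 2.31 2.88 3.08 2.83 2.92 2.86 1.7 ]
(-1, 1, 1) 0 [2.23 2.2  2.54 2.86 3.11 2.94 2.95 1.51]
(1, -1, 1) -1.57 [2.32 1.4  1.35 1.5  1.59 2.12 2.57 3.11]
(1, -1, 1) 0 [2.41 2.88 2.59 2.64 2.63 2.81 2.31 1.54]
(-1, 1, -1) -1.57 [2.5  1.81 2.13 2.46 2.65 3.02 3.   3.04]
(-1, 1, -1) 3.14 [2.55 3.13 2.84 2.59 2.49 2.01 1.91 1.67]
(1, -1, -1) -1.57 [2.76 2.94 3.03 3.06 3.11 2.71 2.71 3.07]
(-1, -1, -1) 1.57 [2.79 2.49 1.84 1.51 1.26 1.42 1.36 0.13]
(-1, 1, 1) -1.57 [2.83 2.74 2.42 2.21 2.07 1.95 2.19 3.08]
(1, 1, -1) 0 [2.93 2.47 2.41 2.4  2.28 2.79 2.71 1.53]
(1, 1, 1) 1.57 [3.   2.95 2.91 2.9  2.9  2.9  2.26 0.  ]
(-1, -1, 1) 3.14 [3.09 2.04 1.34 1.01 0.64 1.31 1.78 1.66]
```

```bash

python3 -m crank '[[[-0.5,0,0,0,-1,0],[-0.5,0,0,0,-1,0],[-0.5,0,0,0,-1,0],[-0.5,0,0,0,-0.6,-1],[-0.5,0,0,0,0,-1],[-0.5,0,0,0,0,-1],[0,0,0,0,0,-1]]]' >/dev/null; python3 rec.py
python3 -m crank '[[[0,0,0,0,0,-1],[0,0,0,0,0,-1],[0,0,0,0,0,-1],[0,0,0,0,0,-1],[0,0,0,0,0,-1],[0,0,0,0,0,-1]]]' >/dev/null; python3 rec.py
python3 -m crank '[[[0,0,0,0,0,-1],[0,0,0,0,0,-1],[0,0,0,0,0,-1],[0,0,0,0,0,-1],[0,0,0,0,0,-1],[0,0,0,0,0,-1]]]' >/dev/null; python3 rec.py
python3 -m crank '[[[0,0,0,0,0,-1],[0,0,0,0,0,-1],[0,0,0,0,0,-1],[0,0,0,0,0,-1],[0,0,0,0,0,-1],[0,0,0,0,0,-1]]]' >/dev/null; python3 rec.py
python3 -m crank '[[[0,0,0,0,0,-1],[0,0,0,0,0,-1],[0,0,0,0,0,-1],[0,0,0,0,0,-1]]]' >/dev/null; python3 rec.py
```

```text
[-0.68  0.82  0.83  1.54 -0.55  1.03 -0.43] [650.  95. 197.] [3.06 0.07 0.88] [ 1.3 -0.4  0.1]
[-0.6   0.76  0.65  1.54 -0.4   0.98  0.1 ] [649.  97. 197.] [3.13 0.1  1.54] [ 0.  -0.5  0.1]
[-0.51  0.72  0.46  1.54 -0.24  0.95  0.63] [649.  99. 197.] [-3.09  0.09  2.21] [-0.1 -0.1  0.1]
[-0.41  0.69  0.28  1.54 -0.09  0.94  1.16] [649. 100. 197.] [-3.05  0.04  2.87] [0.2 0.4 0.1]
[-0.34  0.68  0.15  1.53  0.    0.94  1.52] [649. 100. 197.] [-3.04 -0.   -2.97] [-0.4  0.9  0.6]
```

```bash
sed -i 's/diag(\[1,-1,-1.\])/diag([-1,1,-1.])/' h.py
python3 -m crank '[[[0,0,0,0,-1,0],[0,0,0,0,-1,0],[0,0,0,0,-1,0],[0,0,0,0,-1,0],[0,0,0,0,-1,0],[0,0,0,0,-1,0],[0,0,0,0,-1,0],[0,0,0,0,-1,0],[0,0,0,0,-1,0],[0,0,0,0,-1,0]]]' >/dev/null; python3 rec.py
python3 -c "
from h import *
go([434,63,150],10,60)
go([437,162,150],15,60)"
```

```text
[-0.22  0.53 -0.06  2.06  1.34  0.25  0.21] [647.  66. 189.] [-2.94  0.49 -2.91] [0.1 0.2 0.3]
t 8.68 tcp [646.8  66.4 189.3] rpy [-2.939  0.492 -2.913] F [0.1 0.2 0.3] w 85.6
 target tcp [450.2  65.9 140.5] q [-0.22  0.53 -0.06  2.06  1.34  0.25  0.21]
 ROT units [-1.52 -5.24  0.91]  SHIFT now-frame [ 6.4   1.12 -1.85]  SHIFT after-rot [ 4.64  1.12 -4.78]
t 8.68 tcp [646.8  66.4 189.3] rpy [-2.939  0.492 -2.913] F [0.1 0.2 0.3] w 85.6
 target tcp [452.9 166.3 140.5] q [-0.22  0.53 -0.06  2.06  1.34  0.25  0.21]
 ROT units [-2.11 -5.31  0.31]  SHIFT now-frame [ 5.65  4.37 -2.11]  SHIFT after-rot [ 4.1   4.89 -3.85]
```

```bash

for i in 1 2; do python3 -m crank '[[[0,0,0,-0.15,-0.6,0.1],[0,0,0,-0.15,-0.6,0.1],[0,0,0,-0.15,-0.6,0.1],[0,0,0,-0.15,-0.6,0.1]]]' >/dev/null; python3 rec.py; done
python3 -c "
from h import *
go([434,63,150],10,60)
go([437,162,150],15,60)"
```

```text
[-0.08  0.54 -0.24  2.17  2.07  0.37 -0.49] [647.  58. 188.] [-2.94  0.61 -2.9 ] [-0.1 -0.5 -1.3]
[ 0.22  0.68 -0.59  2.37  2.64  0.84 -0.94] [650.  62. 194.] [-3.01  0.88 -2.91] [ 0.8 -2.6 -2. ]
t 9.35 tcp [650.   61.8 194.4] rpy [-3.014  0.884 -2.907] F [ 0.8 -2.6 -2. ] w 85.4
 target tcp [450.2  65.9 140.5] q [ 0.22  0.68 -0.59  2.37  2.64  0.84 -0.94]
 ROT units [-0.75 -1.53  0.42]  SHIFT now-frame [ 5.48  1.17 -4.03]  SHIFT after-rot [ 4.82  1.29 -4.76]
t 9.35 tcp [650.   61.8 194.4] rpy [-3.014  0.884 -2.907] F [ 0.8 -2.6 -2. ] w 85.4
 target tcp [452.9 166.3 140.5] q [ 0.22  0.68 -0.59  2.37  2.64  0.84 -0.94]
 ROT units [-1.44 -1.56 -0.05]  SHIFT now-frame [ 4.93  4.47 -3.78]  SHIFT after-rot [ 4.28  5.07 -3.82]
```

```bash

python3 -m crank '[[[0,0,0,0.15,0.6,-0.1],[0,0,0,0.15,0.6,-0.1],[0,0,0,0.15,0.6,-0.1],[0,0,0,0.15,0.6,-0.1],[0,0,0,0.15,0.6,-0.1],[0,0,0,0.15,0.6,-0.1]]]' >/dev/null; python3 rec.py
python3 -m crank '[[[0,0,0,0,0.6,0],[0,0,0,0,0.6,0],[0,0,0,0,0.6,0],[0,0,0,0,0.6,0],[0,0,0,0,0.6,0],[0,0,0,0,0.6,0],[0,0,0,0,0.6,0],[0,0,0,0,0.6,0],[0,0,0,0,0.6,0],[0,0,0,0,0.6,0]]]' >/dev/null; python3 rec.py
python3 -c "
from h import *
go([604,43,120],12.5,0)
go([604,43,120],12.5,-45)"
```

```text
[-0.18  0.54 -0.08  2.12  1.74  0.27 -0.18] [641.  49. 180.] [-2.93  0.53 -2.92] [-1.1 -0.8 -0.8]
[ 0.05  0.71 -0.46  1.58  0.58  1.03  1.03] [640.  45. 183.] [-2.95 -0.   -3.04] [ 1.   0.5 -0.3]
t 10.68 tcp [640.5  45.1 183.5] rpy [-2.949e+00 -2.000e-03 -3.035e+00] F [ 1.   0.5 -0.3] w 85.7
 target tcp [604.  43. 101.] q [ 0.05  0.71 -0.46  1.58  0.58  1.03  1.03]
 ROT units [-1.84 -0.12 -1.06]  SHIFT now-frame [1.21 0.59 2.69]  SHIFT after-rot [1.2  0.19 2.75]
t 10.68 tcp [640.5  45.1 183.5] rpy [-2.949e+00 -2.000e-03 -3.035e+00] F [ 1.   0.5 -0.3] w 85.7
 target tcp [590.9  40.1 106.6] q [ 0.05  0.71 -0.46  1.58  0.58  1.03  1.03]
 ROT units [-1.33  7.35 -1.73]  SHIFT now-frame [1.66 0.5  2.52]  SHIFT after-rot [-0.65  0.19  2.98]
```

```bash

python3 -m crank '[[[0,0,0,-0.17,0.92,-0.21],[0,0,0,-0.17,0.92,-0.21],[0,0,0,-0.17,0.92,-0.21],[0,0,0,-0.17,0.92,-0.21],[0,0,0,-0.17,0.92,-0.21],[0,0,0,-0.17,0.92,-0.21],[0,0,0,-0.17,0.92,-0.21],[0,0,0,-0.17,0.92,-0.21]]]' >/dev/null; python3 rec.py
python3 - <<'E'
from h import *
go([604,43,120],12.5,-45)
p=shot('wrist','w1')
W=cloud(p); hsv=cv2.cvtColor(p['color'],cv2.COLOR_RGB2HSV); z=W[...,2]
m=((hsv[...,1]<60)&(z>44)&(z<57)&(hsv[...,2]>120)).astype(np.uint8)
k,l=cv2.connectedComponents(m)
for i in range(1,k):
    q=W[l==i]
    if len(q)>150: r=cv2.minAreaRect(q[:,:2].astype(np.float32)); print(len(q),np.round(r[0],1),np.round(r[1],1),r[2])
E
```

```text
[-0.11  1.15 -0.11  0.76  0.13  1.97  1.59] [635.  46. 180.] [ 3.14 -0.74 -2.93] [-0.3  1.2 -2.1]
t 11.35 tcp [635.1  45.6 180. ] rpy [ 3.142 -0.738 -2.929] F [-0.3  1.2 -2.1] w 85.4
 target tcp [590.9  40.1 106.6] q [-0.11  1.15 -0.11  0.76  0.13  1.97  1.59]
 ROT units [ 0.04  0.46 -0.04]  SHIFT now-frame [-0.55  0.13  2.81]  SHIFT after-rot [-0.69  0.14  2.78]
5112 [591.3  41.2] [80.8 50. ] 12.557369232177734
3000 [587.7 172.4] [60.1 50.4] 4.015561580657959
```

```bash

python3 -m crank '[[[-0.3,0,0.7,0,-0.35,0],[-0.3,0.1,1,0,0,0],[0,0,1,0,0,0]]]' >/dev/null; python3 rec.py
python3 -c "
from h import *
go([603,43.5,27],12.5,-40)"
```

```text
[-0.09  1.11 -0.12  1.04  0.15  1.69  1.55] [598.  34. 105.] [-3.11 -0.69 -2.95] [-0.4  0.4  0.4]
t 11.65 tcp [598.3  33.8 104.8] rpy [-3.108 -0.694 -2.954] F [-0.4  0.4  0.4] w 85.1
 target tcp [591.1  40.9  12.4] q [-0.09  1.11 -0.12  1.04  0.15  1.69  1.55]
 ROT units [-0.14  0.03 -0.23]  SHIFT now-frame [-1.82  0.36  2.48]  SHIFT after-rot [-1.84  0.28  2.48]
```

```bash

python3 -m crank '[[[0,0.1,0,-0.1,0.85,-0.2],[0,0,0,0,0.8,0]]]' >/dev/null; python3 rec.py
python3 -c "
from h import *
go([603,43.5,27],12.5,-50)"
```

```text
[-0.1   1.23 -0.12  0.89  0.14  1.93  1.58] [581.  34. 104.] [-3.14 -0.9  -2.92] [ 1.3  0.3 -0.6]
t 11.82 tcp [581.2  33.8 104.1] rpy [-3.138 -0.9   -2.922] F [ 1.3  0.3 -0.6] w 85.5
 target tcp [588.8  40.3  14.8] q [-0.1   1.23 -0.12  0.89  0.14  1.93  1.58]
 ROT units [-0.04 -0.26  0.01]  SHIFT now-frame [-2.52  0.16  1.62]  SHIFT after-rot [-2.47  0.16  1.69]
```

```bash

python3 -m crank '[[[-0.8,0.1,0.5,0,-0.2,0],[-0.8,0.06,0.5,0,0,0],[-0.8,0,0.5,0,0,0],[0,0,0,0,0,0]]]' >/dev/null; python3 rec.py
python3 -c "
from h import *
go([603,43.5,27],12.5,-50)"
```

```text
[-0.11  1.35 -0.12  0.84  0.14  1.85  1.57] [586.  42.  15.] [ 3.14 -0.89 -2.92] [-1.2 -0.4 -0.4]
t 12.15 tcp [586.4  41.9  14.6] rpy [ 3.141 -0.889 -2.917] F [-1.2 -0.4 -0.4] w 85.7
 target tcp [588.8  40.3  14.8] q [-0.11  1.35 -0.12  0.84  0.14  1.85  1.57]
 ROT units [-0.04 -0.16  0.04]  SHIFT now-frame [-0.04 -0.07 -0.06]  SHIFT after-rot [-0.04 -0.07 -0.06]
```

Good. Now close, lift, then tilt forward.

```bash

python3 -m crank '[[[0,0,0,0,0,0],[0,0,0,0,0,0],[0,0,0,0,0,0],[0,0,0,0,0,0],[0,0,0,0,0,0],[0,0,0,0,0,0],[0,0,0,0,0,0],[0,0,0,0,0,0],[0,0,0,0,0,0],[0,0,0,0,0,0]]]' 1
python3 -m crank '[[[0.7,0,-0.6,0,0,0],[0.7,0,-0.6,0,0,0],[0.7,0,-0.6,0,0,0],[0.7,0,-0.6,0,0,0],[0,0,0,0,0,0]]]'
python3 -m crank '[[[0,0,0,0,-1,0],[0,0,0,0,-1,0],[0,0,0,0,-1,0],[0,0,0,0,-1,0],[0,0,0,0,-1,0],[0,0,0,0,-1,0],[0,0,0,0,-1,0],[0,0,0,0,-1,0],[0,0,0,0,-1,0],[0,0,0,0,-1,0],[0,0,0,0,-1,0]]]'; python3 rec.py
```

```text
clock: 12.98
eef_pos: [590.6, 42.5, 23.2]
tool_rot: [-3.141, -0.875, -2.919]
force: [-0.5, 0.4, -1.6]
width: 49.6
clock: 13.4
eef_pos: [589.8, 42.7, 134.6]
tool_rot: [3.14, -0.883, -2.917]
force: [1.1, 0.8, -0.9]
width: 49.4
clock: 14.32
eef_pos: [582.9, 37.7, 120.3]
tool_rot: [-3.128, 0.22, -2.92]
force: [-1.6, -2.0, -2.9]
width: 49.5
[ 0.03  0.61 -0.2   2.02  0.35  0.32  1.35] [583.  38. 120.] [-3.13  0.22 -2.92] [-1.6 -2.  -2.9]
```

```bash

python3 -m crank '[[[-0.9,0,-0.4,0,0,0],[-0.9,0,-0.4,0,0,0],[-0.6,0,-0.8,0,0,0]]]' | tail -4; python3 rec.py
python3 -m crank '[[[0,0,0,0,-0.7,0],[0,0,0,0,-0.7,0],[0,0,0,0,-0.7,0],[0,0,0,0,-0.7,0],[0,0,0,0,-0.7,0],[0,0,0,0,-0.7,0]]]' >/dev/null; python3 rec.py
python3 -m crank '[[[0,0,0,0,-0.7,0],[0,0,0,0,-0.7,0],[0,0,0,0,-0.7,0],[0,0,0,0,-0.7,0]]]' >/dev/null; python3 rec.py
python3 -c "
from h import *
go([650,60,52],12.5,40)"
```

```text
eef_pos: [625.5, 45.7, 174.2]
tool_rot: [-3.125, 0.188, -2.92]
force: [1.5, 1.0, -2.2]
width: 49.6
[ 0.07  0.59 -0.28  1.83  0.3   0.57  1.4 ] [625.  46. 174.] [-3.12  0.19 -2.92] [ 1.5  1.  -2.2]
[ 0.18  0.56 -0.4   2.05  1.09  0.25  0.64] [632.  33. 176.] [-3.09  0.44 -2.92] [ 0.   0.2 -1.8]
[ 0.24  0.57 -0.47  2.14  1.82  0.28 -0.07] [630.  20. 172.] [-3.05  0.52 -2.91] [ 0.6 -1.3 -1.5]
t 15.4 tcp [630.2  20.5 172.1] rpy [-3.05   0.523 -2.91 ] F [ 0.6 -1.3 -1.5] w 49.4
 target tcp [661.9  62.6  37.4] q [ 0.24  0.57 -0.47  2.14  1.82  0.28 -0.07]
 ROT units [-0.8  -1.66  0.18]  SHIFT now-frame [1.07 1.54 4.44]  SHIFT after-rot [1.86 1.14 4.3 ]
```

```bash

python3 -m crank '[[[0,0.2,0,-0.2,-0.5,0.05],[0,0.2,0,-0.2,-0.5,0.05],[0,0.2,0,-0.2,-0.5,0.05],[0,0.2,0,-0.2,-0.5,0.05]]]' >/dev/null; python3 rec.py
python3 - <<'E'
from h import *
go([640,50,54],12.5,40)
p=shot('side','sd1'); u,v=w2px(p,[640,40,150]); u,v=int(u),int(v)
cv2.imwrite('pics/sd1c.png',cv2.resize(p['color'][v-110:v+110,u-130:u+130,::-1],None,fx=2.5,fy=2.5))
E
```

```text
[ 0.53  0.73 -0.88  2.31  2.42  0.61 -0.55] [627.  42. 173.] [-3.13  0.73 -2.92] [-0.5 -0.5 -4. ]
t 15.73 tcp [626.5  42.4 172.8] rpy [-3.132  0.731 -2.92 ] F [-0.5 -0.5 -4. ] w 49.1
 target tcp [651.9  52.6  39.4] q [ 0.53  0.73 -0.88  2.31  2.42  0.61 -0.55]
 ROT units [-0.07  0.31  0.02]  SHIFT now-frame [2.3  0.18 3.91]  SHIFT after-rot [2.17 0.15 3.99]
```

View pics/sd1c.png

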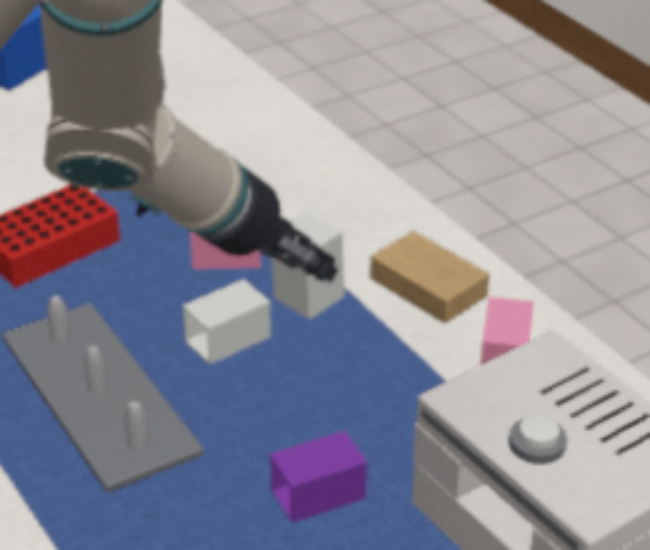

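```bash

python3 -m crank '[[[0.55,0,0.75,0,0.3,0],[0.55,0,0.75,0,0,0],[0.55,0,0.75,0,0,0],[0.3,0,0.4,0,0,0]]]'; python3 rec.py
python3 -c "
from h import *
go([640,50,54],12.5,40)"
```

```text
clock: 16.12
eef_pos: [630.5, 38.5, 68.3]
tool_rot: [-3.13, 0.69, -2.924]
force: [-0.4, -0.1, -1.5]
width: 49.1
[ 0.49  0.98 -0.83  2.3   2.54  0.8  -0.57] [631.  38.  68.] [-3.13  0.69 -2.92] [-0.4 -0.1 -1.5]
t 16.12 tcp [630.5  38.5  68.3] rpy [-3.13   0.69  -2.924] F [-0.4 -0.1 -1.5] w 49.1
 target tcp [651.9  52.6  39.4] q [ 0.49  0.98 -0.83  2.3   2.54  0.8  -0.57]
 ROT units [-0.12 -0.08 -0.01]  SHIFT now-frame [-0.    0.32  1.24]  SHIFT after-rot [0.01 0.31 1.25]
```

```bash

python3 -m crank '[[[0.4,0,0.5,0,0,0],[0.12,0,0.15,0,0,0]]]'; 
python3 -m crank '[[[0.06,0,0.08,0,0,0],[0.06,0,0.08,0,0,0]]]'; python3 -c "
from h import *
import m" | grep wrist.jar
```

```text
clock: 16.28
eef_pos: [629.8, 36.2, 37.6]
tool_rot: [-3.127, 0.681, -2.925]
force: [0.6, -0.8, -2.1]
width: 49.6
clock: 16.45
eef_pos: [631.4, 37.0, 37.0]
tool_rot: [-3.118, 0.69, -2.916]
force: [-12.8, -5.7, 25.8]
width: 49.7
wrist jar 4519 [600.8  28. ] [12.6 54. ] 23.1 z 50.8
wrist jar 4263 [605.3 172.6] [67.1 52.2] 4.9 z 49.9
wrist jar 189 [ 759.4 -137.8] [61.3  3.1] 3.6 z 56.2
```

```bash

python3 -m crank '[[[-0.02,0,-0.03,0,0,0],[0,0,0,0,0,0],[0,0,0,0,0,0],[0,0,0,0,0,0],[0,0,0,0,0,0],[0,0,0,0,0,0]]]' -1 | tail -1
python3 -m crank '[[[0,0,-0.6,0,0,0],[0,0,-1,0,0,0],[0,0,-1,0,0,0],[-0.5,0,-1,0,0,0],[-0.7,0,-1,0,0,0],[-0.7,0,-0.6,0,0,0]]]'; python3 rec.py
cat > top.py <<'E'
from h import *
import sys
# white/grey low-saturation patches by height in all cameras
for c in sys.argv[3:]:
    p=shot(c); W=cloud(p); hsv=cv2.cvtColor(p['color'],cv2.COLOR_RGB2HSV); z=W[...,2]
    m=((hsv[...,1]<60)&(z>float(sys.argv[1]))&(z<float(sys.argv[2]))&(W[...,0]>300)&(W[...,1]>-120)&(W[...,1]<400)&(hsv[...,2]>110)).astype(np.uint8)
    k,l=cv2.connectedComponents(m)
    for i in range(1,k):
        q=W[l==i]
        if len(q)>60: r=cv2.minAreaRect(q[:,:2].astype(np.float32)); print(c,len(q),np.round(r[0],1),np.round(r[1],1),round(r[2],1),'z',np.round(np.median(q[:,2]),1))
E
python3 top.py 72 95 scene side; python3 top.py 43 57 scene side
```

```text
width: 85.3
clock: 17.6
eef_pos: [572.0, 27.6, 193.0]
tool_rot: [-3.121, 0.674, -2.92]
force: [0.5, -0.4, -0.8]
width: 85.2
[ 0.57  0.61 -0.89  2.38  2.34  0.53 -0.54] [572.  28. 193.] [-3.12  0.67 -2.92] [ 0.5 -0.4 -0.8]
scene 238 [626.5  34.4] [58.6 50.7] 12.7 z 78.1
side 206 [2336.5  298.8] [ 38.2 200.6] 1.8 z 83.1
side 303 [620.3  33.9] [56.  56.8] 11.7 z 78.1
scene 380 [598.5 172.3] [91.6 51.2] 3.1 z 48.8
side 124 [2339.   290.4] [210.3  39.4] 87.3 z 50.6
side 375 [593.9 172.5] [83.  60.3] 4.8 z 49.0
side 108 [610.3  19.2] [39.9 67.4] 56.6 z 49.6
```

```bash

python3 -m crank '[[[-0.3,0,-0.2,0,0.6,0],[-0.5,0,-0.3,0,0.6,0],[-0.5,0,-0.3,0,0.6,0],[-0.4,0,0,0,0.6,0],[0,0,0,0,0.6,0],[0,0,0,0,0.6,0],[0,0,0,0,0.6,0],[0,0,0,0,0.6,0],[0,0,0,0,0.6,0],[0,0,0,0,0.6,0],[0,0,0,0,0.6,0]]]' | tail -1; python3 rec.py
python3 - <<'E'
from h import *
go([622,34,66],12.5,0)
E
```

```text
width: 85.6
[ 0.46  0.65 -0.86  1.88  0.75  0.85  0.98] [567.  11. 187.] [-3.09  0.09 -2.94] [ 0.6  0.6 -0.5]
t 18.72 tcp [566.6  11.3 187. ] rpy [-3.094  0.092 -2.941] F [ 0.6  0.6 -0.5] w 85.6
 target tcp [622.  34.  47.] q [ 0.46  0.65 -0.86  1.88  0.75  0.85  0.98]
 ROT units [-0.46  0.88 -0.19]  SHIFT now-frame [-1.52  0.61  4.8 ]  SHIFT after-rot [-1.97  0.34  4.67]
```

```bash

python3 -m crank '[[[-0.6,0.1,0,-0.23,0.45,-0.1],[-0.7,0.1,0.3,-0.23,0.45,-0.1],[-0.6,0.1,0.5,0,0,0],[0,0,0,0,0,0]]]' | tail -1; python3 rec.py
python3 top.py 70 95 wrist; python3 -c "
from h import *
go([622,34,66],12.5,0)"
```

```text
width: 85.5
[ 0.39  0.83 -0.85  1.64  0.69  1.04  1.1 ] [617.  32. 152.] [ 3.13 -0.03 -2.92] [-0. -0.  0.]
wrist 5316 [623.9  34.8] [50.5 50.3] 12.1 z 80.0
t 19.1 tcp [616.   30.7 152.8] rpy [ 3.133 -0.034 -2.921] F [-0.2 -0.6 -0.6] w 85.4
 target tcp [622.  34.  47.] q [ 0.39  0.83 -0.85  1.64  0.69  1.04  1.1 ]
 ROT units [ 0.08 -0.32  0.02]  SHIFT now-frame [-0.34  0.03  3.52]  SHIFT after-rot [-0.22  0.06  3.53]
```

```bash

python3 -m crank '[[[-0.25,0.07,0.9,0,-0.32,0],[0,0,0.9,0,0,0],[0,0,0.9,0,0,0],[0,0,0.7,0,0,0],[0,0,0,0,0,0]]]'
python3 -m crank '[[[0,0,0,0,0,0],[0,0,0,0,0,0],[0,0,0,0,0,0],[0,0,0,0,0,0],[0,0,0,0,0,0],[0,0,0,0,0,0],[0,0,0,0,0,0],[0,0,0,0,0,0]]]' 1 | tail -1
python3 -m crank '[[[0,0,-1,0,0,0],[0,0,-1,0,0,0],[0,0,-1,0,0,0],[0,0,-1,0,0,0],[0,0,0,0,0,0]]]'; python3 rec.py
python3 -c "
from h import *
go([434,63,150],12.5,0);go([439,262,150],12.5,0)"
```

```text
clock: 19.52
eef_pos: [613.3, 34.0, 41.8]
tool_rot: [3.132, -0.014, -2.918]
force: [-0.5, 0.1, 0.7]
width: 85.5
width: 49.4
clock: 20.6
eef_pos: [612.2, 32.8, 168.8]
tool_rot: [3.132, -0.021, -2.916]
force: [2.0, 1.6, -0.9]
width: 49.4
[ 0.4   0.8  -0.87  1.65  0.68  1.04  1.11] [612.  33. 169.] [ 3.13 -0.02 -2.92] [ 2.   1.6 -0.9]
t 20.6 tcp [612.2  32.8 168.8] rpy [ 3.132 -0.021 -2.916] F [ 2.   1.6 -0.9] w 49.4
 target tcp [434.  63. 131.] q [ 0.4   0.8  -0.87  1.65  0.68  1.04  1.11]
 ROT units [ 0.09 -0.2   0.07]  SHIFT now-frame [5.54 2.3  1.39]  SHIFT after-rot [5.58 2.27 1.26]
t 20.6 tcp [612.2  32.8 168.8] rpy [ 3.132 -0.021 -2.916] F [ 2.   1.6 -0.9] w 49.4
 target tcp [439. 262. 131.] q [ 0.4   0.8  -0.87  1.65  0.68  1.04  1.11]
 ROT units [ 0.09 -0.2   0.07]  SHIFT now-frame [3.89 8.73 1.42]  SHIFT after-rot [3.98 8.71 1.26]
```

```bash

python3 -m crank '[[[0.85,0.92,0,0,0,0],[0.85,0.92,0,0,0,0],[0.85,0.92,0,0,0,0]]]' | tail -1; python3 rec.py
python3 -m crank '[[[0.85,0.92,0,0,-0.2,0],[0.85,0.92,0,0,0,0],[0.85,0.92,0,0,0,0],[0,0,0,0,0,0]]]' | tail -1; python3 rec.py
python3 -c "
from h import *
go([426,160,150],12.5,0)"; python3 top.py 150 220 side scene
```

```text
width: 49.5
[ 0.33  0.69 -0.88  1.88  0.67  0.9   0.91] [525.  92. 171.] [ 3.14 -0.01 -2.93] [ 1.7  0.5 -2. ]
width: 49.4
[ 0.19  0.58 -0.89  2.11  0.67  0.75  0.65] [422. 162. 171.] [ 3.13  0.01 -2.93] [ 0.1 -0.1 -1.8]
t 21.18 tcp [422.3 162.4 171.5] rpy [ 3.132  0.009 -2.927] F [ 0.1 -0.1 -1.8] w 49.4
 target tcp [426. 160. 131.] q [ 0.19  0.58 -0.89  2.11  0.67  0.75  0.65]
 ROT units [ 0.09  0.09 -0.03]  SHIFT now-frame [-0.09 -0.12  1.35]  SHIFT after-rot [-0.1  -0.11  1.35]
side 561 [2335.1  309.4] [181.1  37.5] 89.6 z 185.3
side 458 [422.1 156.2] [47.1 76.5] 43.7 z 177.4
scene 197 [440.7 161.3] [62.  55.1] 11.4 z 207.8
```

```bash

python3 -m crank '[[[-0.06,-0.06,0.9,0,0,0],[0,0,0.9,0,0,0],[0,0,0.9,0,0,0]]]' | tail -4; python3 rec.py
python3 -c "
from h import *
go([426,160,75.5],12.5,0)"; python3 top.py 100 140 scene
```

```text
eef_pos: [443.3, 160.4, 95.2]
tool_rot: [3.135, 0.036, -2.937]
force: [13.6, -10.9, 101.4]
width: 49.4
[ 0.08  0.69 -0.72  2.15  0.88  0.58  0.48] [443. 160.  95.] [ 3.13  0.04 -2.94] [ 13.6 -10.9 101.4]
t 21.53 tcp [443.3 160.4  95.2] rpy [ 3.135  0.036 -2.937] F [ 13.6 -10.9 101.4] w 49.4
 target tcp [426.  160.   56.5] q [ 0.08  0.69 -0.72  2.15  0.88  0.58  0.48]
 ROT units [ 0.06  0.34 -0.13]  SHIFT now-frame [0.61 0.1  1.27]  SHIFT after-rot [0.57 0.11 1.29]
scene 184 [458.4 161.5] [63.9 53.3] 12.1 z 137.2
```

```bash

python3 -m crank '[[[0,0,-0.5,0,0,0],[0,0,-0.7,0,0,0],[0,0,0,0,0,0]]]' | tail -4; python3 rec.py
python3 - <<'E'
from h import *
go([426,160,100],12.5,0)
p=shot('side','sd2'); u,v=map(int,w2px(p,[437,162,100])); cv2.imwrite('pics/sd2c.png',cv2.resize(p['color'][v-80:v+80,u-100:u+100,::-1],None,fx=3.5,fy=3.5))
E
python3 top.py 140 220 scene side
```

```text
eef_pos: [449.3, 158.7, 128.3]
tool_rot: [3.135, 0.039, -2.944]
force: [0.6, 0.0, -1.9]
width: 49.2
[ 0.13  0.65 -0.79  2.11  0.79  0.66  0.56] [449. 159. 128.] [ 3.14  0.04 -2.94] [ 0.6  0.  -1.9]
t 21.83 tcp [449.3 158.7 128.3] rpy [ 3.135  0.039 -2.944] F [ 0.6  0.  -1.9] w 49.2
 target tcp [426. 160.  81.] q [ 0.13  0.65 -0.79  2.11  0.79  0.66  0.56]
 ROT units [ 0.06  0.37 -0.19]  SHIFT now-frame [0.81 0.19 1.55]  SHIFT after-rot [0.75 0.21 1.58]
scene 248 [465.6 158.3] [64.1 53.7] 12.9 z 170.9
side 637 [2337.3  304.8] [ 46.  188.7] 1.0 z 178.5
side 148 [436.8 157.5] [49.3 16.3] 86.6 z 158.8
```

View pics/sd2c.png

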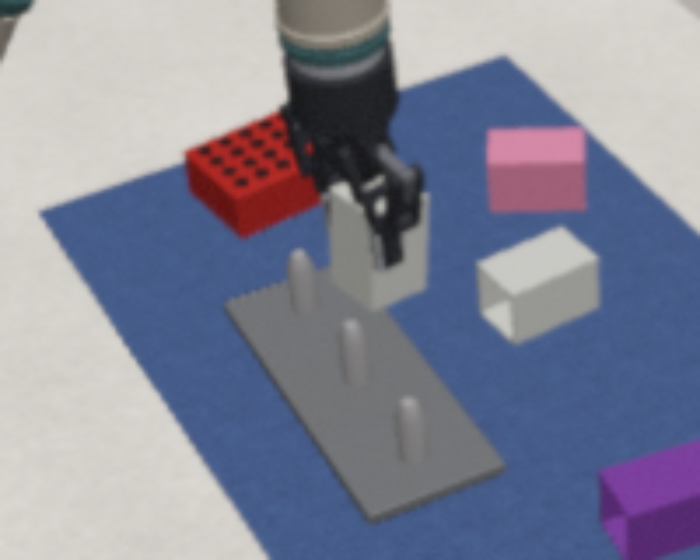

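```bash

python3 -m crank '[[[0.4,0.1,0,0,0.37,-0.19],[0.4,0.1,0,0,0,0],[0,0,0,0,0,0]]]' | tail -4; python3 rec.py
python3 -m crank '[[[0,0,0.4,0,0,0],[0,0,0,0,0,0]]]' | tail -4; python3 rec.py;python3 -c "
from h import *
go([426,160,90],12.5,0)"; python3 top.py 135 220 scene side
```

```text
eef_pos: [421.5, 156.0, 122.6]
tool_rot: [3.138, -0.011, -2.926]
force: [-0.6, 0.0, -2.1]
width: 49.5
[ 0.13  0.66 -0.8   2.14  0.77  0.67  0.58] [421. 156. 123.] [ 3.14 -0.01 -2.93] [-0.6  0.  -2.1]
eef_pos: [421.7, 154.9, 109.1]
tool_rot: [3.138, -0.012, -2.927]
force: [-1.0, 0.5, -1.4]
width: 49.2
[ 0.11  0.68 -0.78  2.15  0.8   0.65  0.55] [422. 155. 109.] [ 3.14 -0.01 -2.93] [-1.   0.5 -1.4]
t 22.4 tcp [421.7 154.9 109.1] rpy [ 3.138 -0.012 -2.927] F [-1.   0.5 -1.4] w 49.2
 target tcp [426. 160.  71.] q [ 0.11  0.68 -0.78  2.15  0.8   0.65  0.55]
 ROT units [ 0.03 -0.11 -0.03]  SHIFT now-frame [-0.19  0.13  1.27]  SHIFT after-rot [-0.18  0.13  1.27]
scene 248 [442.1 156.5] [55.1 53.6] 11.4 z 151.9
side 678 [2336.9  308.6] [ 41.8 182.5] 0.6 z 175.9
side 113 [413.5 157.1] [17.6 56.6] 1.6 z 149.8
```

```bash

python3 -m crank '[[[0,0.15,0,0,0,0],[0,0,0,0,0,0]]]' | grep eef
python3 -m crank '[[[0,0,0.3,0,0,0],[0,0,0,0,0,0]]]' | grep -E 'eef|force'; python3 -m crank '[[[0,0,0.3,0,0,0],[0,0,0,0,0,0]]]' | grep -E 'eef|force'; python3 rec.py;python3 top.py 115 160 scene side
```

```text
eef_pos: [422.6, 160.8, 110.6]
eef_pos: [423.4, 161.3, 101.6]
force: [-0.2, -0.3, -1.9]
eef_pos: [423.6, 161.5, 92.2]
force: [0.1, -0.1, -2.0]
[ 0.07  0.7  -0.74  2.16  0.85  0.61  0.5 ] [424. 161.  92.] [ 3.14 -0.01 -2.93] [ 0.1 -0.1 -2. ]
scene 248 [443.4 163.2] [58.3 53.8] 18.9 z 135.4
side 379 [2337.4  306.2] [ 38.8 187.1] 0.6 z 136.5
side 119 [414.6 163.5] [54.5 14.8] 84.9 z 131.0
```

```bash

python3 -m crank '[[[0,0,0.3,0,0,0],[0,0,0.3,0,0,0],[0,0,0,0,0,0]]]' | grep -E 'eef|force'; python3 -m crank '[[[0,0,0.35,0,0,0],[0,0,0,0,0,0]]]' | grep -E 'eef|force';python3 -m crank '[[[0,0,0.15,0,0,0],[0,0,0,0,0,0]]]' | grep -E 'eef|force'; python3 rec.py;python3 top.py 75 130 scene side
```

```text
eef_pos: [425.1, 162.6, 75.0]
force: [-1.0, -0.3, -1.9]
eef_pos: [425.2, 162.7, 64.2]
force: [-0.2, -1.4, -1.4]
eef_pos: [425.4, 162.9, 59.8]
force: [-0.1, 0.4, -2.0]
[ 0.02  0.75 -0.66  2.17  0.95  0.53  0.41] [425. 163.  60.] [ 3.14 -0.   -2.93] [-0.1  0.4 -2. ]
scene 250 [445.1 164.5] [59.1 53.6] 13.6 z 103.0
side 489 [2336.1  299.2] [201.6  45.9] 88.8 z 103.1
side 145 [414.9 165. ] [51.8 17.5] 82.9 z 93.5
```

```bash

python3 -m crank '[[[0,0,0.25,0,0,0],[0,0,0,0,0,0]]]' | grep -E 'eef|force';python3 -m crank '[[[0,0,0.12,0,0,0],[0,0,0,0,0,0]]]' | grep -E 'eef|force';python3 -m crank '[[[0,0,0.1,0,0,0],[0,0,0,0,0,0]]]' | grep -E 'eef|force'; python3 top.py 75 130 scene
```

```text
eef_pos: [426.4, 163.5, 53.0]
force: [0.9, -0.6, -2.8]
eef_pos: [426.8, 163.8, 49.5]
force: [-0.9, 1.0, -0.8]
eef_pos: [425.5, 163.8, 48.6]
force: [-0.2, -0.0, -1.4]
scene 243 [442.6 164.8] [65.2 52.8] 10.0 z 92.4
```

```bash

python3 -m crank '[[[0,0,0,0,0,0],[0,0,0,0,0,0],[0,0,0,0,0,0],[0,0,0,0,0,0],[0,0,0,0,0,0],[0,0,0,0,0,0]]]' -1| grep -E 'eef|force|wid'
python3 -m crank '[[[0,0,-0.6,0,0,0],[0,0,-1,0,0,0],[0,0,-1,0,0,0],[0,0,-1,0,0,0],[-0.5,0,-1,0,0,0]]]' | grep -E 'eef|force'; python3 rec.py; python3 top.py 85 100 scene side; python3 top.py 43 57 scene side wrist;python3 -c "
from h import *
go([608,173,150],3.5,-45)"
```

```text
eef_pos: [426.2, 164.3, 48.1]
force: [-0.2, 0.0, -0.4]
width: 85.3
eef_pos: [433.7, 164.2, 185.0]
force: [0.5, -0.6, -0.9]
[ 0.2   0.59 -0.91  2.04  0.62  0.83  0.71] [434. 164. 185.] [ 3.14 -0.02 -2.92] [ 0.5 -0.6 -0.9]
scene 192 [434.6 164.7] [56.3 49.6] 12.6 z 90.3
side 130 [2337.1  295.3] [201.1  36.7] 87.4 z 92.4
side 292 [430.8 163.5] [54.8 56.8] 16.7 z 91.0
scene 384 [598.9 172.2] [91.8 51.8] 4.5 z 48.4
side 132 [2337.6  292.5] [211.5  26.5] 88.7 z 49.7
side 381 [595.6 170.6] [83.4 60.9] 4.2 z 48.7
side 112 [422.2 149.2] [38.5 71.1] 56.8 z 50.7
wrist 176 [408.9 160.4] [ 0.6 49.7] 11.9 z 49.6
wrist 213 [438.1 259.6] [20.5 12.4] 15.7 z 53.1
wrist 2854 [589.6 172.6] [65.3 50.1] 3.9 z 49.9
t 25.5 tcp [436.3 164.4 183.6] rpy [ 3.138 -0.012 -2.925] F [ 0.2 -0.3  0.1] w 85.0
 target tcp [594.6 172.2 136.6] q [ 0.2   0.59 -0.91  2.04  0.63  0.83  0.71]
 ROT units [-0.56  7.37  1.42]  SHIFT now-frame [-5.22 -0.89  1.5 ]  SHIFT after-rot [-4.84 -0.06 -2.63]
```

```bash

python3 -m crank '[[[-0.85,-0.1,0,0,0,0.4],[-0.85,-0.1,0,0,0,0.4],[-0.85,-0.1,0,0,0,0.4],[-0.85,-0.1,0,0,0,0.2],[-0.85,0,0,0,0.2,0],[-0.85,0,0,0,0.6,0],[-0.85,0,0,0,0.8,0],[-0.6,0,0,0,0.8,0],[0,0,0,0,0.8,0],[0,0,0,0,0.8,0],[0,0,0,0,0.8,0],[0,0,0,0,0.8,0]]]' | grep -E 'force'; python3 rec.py; python3 -c "
from h import *
go([611,173,120],4,-40)"
```

```text
force: [1.1, -0.0, -0.1]
[-0.02  1.2  -0.76  0.84  0.43  1.9   1.05] [621. 169. 153.] [-3.11 -0.66 -3.08] [ 1.1 -0.  -0.1]
t 26.5 tcp [621.  168.6 152.9] rpy [-3.115 -0.659 -3.077] F [ 1.1 -0.  -0.1] w 85.4
 target tcp [598.8 172.1 105.4] q [-0.02  1.2  -0.76  0.84  0.43  1.9   1.05]
 ROT units [-0.23  0.37 -0.04]  SHIFT now-frame [-0.39  0.21  1.69]  SHIFT after-rot [-0.46  0.17  1.68]
```

```bash

python3 -m crank '[[[-0.2,0.1,0.85,-0.1,0,0],[-0.2,0.1,0.85,-0.1,0,0],[0,0,0,0,0.8,0],[0,0,0,0,0.9,0],[0,0,0,0,0,0]]]' | grep -E 'force'; python3 rec.py; python3 -c "
from h import *
go([610,173,27],4,-50)"; python3 top.py 43 57 wrist
```

```text
force: [0.8, -0.3, -0.7]
[-0.1   1.33 -0.54  0.75  0.24  1.97  1.15] [590. 171.  86.] [-3.12 -0.86 -3.09] [ 0.8 -0.3 -0.7]
t 26.92 tcp [589.7 171.1  85.8] rpy [-3.115 -0.865 -3.086] F [ 0.8 -0.3 -0.7] w 85.3
 target tcp [595.5 172.   14.8] q [-0.1   1.33 -0.54  0.75  0.24  1.97  1.15]
 ROT units [-0.15  0.07 -0.09]  SHIFT now-frame [-1.93  0.05  1.39]  SHIFT after-rot [-1.94  0.02  1.37]
wrist 107 [436.5  58.2] [15.5  5.4] 54.8 z 53.0
wrist 277 [441.3 257.5] [17.4  6.8] 38.0 z 52.1
wrist 854 [457.7 170.2] [ 9.4 50.6] 3.9 z 50.3
wrist 11725 [593.8 172.8] [73.5 50.2] 4.1 z 50.0
```

```bash

python3 -m crank '[[[-0.6,0.02,0.42,0,0,0],[-0.6,0.02,0.42,0,0,0],[-0.5,0,0.35,0,0,0],[0,0,0,0,0,0]]]' | grep -E 'force'; python3 rec.py; python3 -c "
from h import *
go([610,173,31],4,-50)"
python3 -m crank '[[[0,0,0,0,0,0],[0,0,0,0,0,0],[0,0,0,0,0,0],[0,0,0,0,0,0],[0,0,0,0,0,0],[0,0,0,0,0,0],[0,0,0,0,0,0],[0,0,0,0,0,0]]]' 1 | grep -E 'eef|force|wid'
```

```text
force: [-0.5, -0.2, -0.8]
[-0.12  1.41 -0.54  0.7   0.28  1.93  1.17] [595. 178.  24.] [-3.13 -0.86 -3.07] [-0.5 -0.2 -0.8]
t 27.3 tcp [594.8 178.   23.8] rpy [-3.126 -0.855 -3.073] F [-0.5 -0.2 -0.8] w 85.6
 target tcp [595.5 172.   18.8] q [-0.12  1.41 -0.54  0.7   0.28  1.93  1.17]
 ROT units [-0.14  0.17 -0.01]  SHIFT now-frame [-0.13 -0.2   0.11]  SHIFT after-rot [-0.13 -0.2   0.1 ]
eef_pos: [596.9, 180.6, 31.4]
force: [1.0, -0.2, -1.2]
width: 49.3
```

```bash

python3 -m crank '[[[0.7,0,-0.6,0,0,0],[0.7,0,-0.6,0,0,0],[0.7,0,-0.6,0,0,0],[0.7,0,-0.6,0,0,0],[0,0,0,0,-1,0],[0,0,0,0,-1,0],[0,0,0,0,-1,0],[0,0,0,0,-1,0],[0,0,0,0,-1,0],[-0.5,0,0,0,-1,0],[-0.5,0,-0.3,0,-1,0],[-0.5,0,-0.5,0,-1,0]]]' | grep -E 'eef|wid'
python3 -m crank '[[[-0.5,0,-0.5,0,-1,0],[-0.5,0,-0.5,0,-1,0]]]' | grep -E 'eef|wid'; python3 rec.py
python3 -c "
from h import *
go([630,170,170],4,39)"
```

```text
eef_pos: [638.7, 176.7, 142.5]
width: 49.2
eef_pos: [666.6, 179.4, 176.8]
width: 49.1
[-0.28  0.65 -0.1   1.7   0.25  0.59  1.1 ] [667. 179. 177.] [-3.13  0.24 -3.07] [-0.4 -0.2 -1. ]
t 29.13 tcp [666.6 179.4 176.8] rpy [-3.127  0.238 -3.065] F [-0.4 -0.2 -1. ] w 49.1
 target tcp [641.9 170.8 155.2] q [-0.28  0.65 -0.1   1.7   0.25  0.59  1.1 ]
 ROT units [-0.11 -4.23  0.09]  SHIFT now-frame [ 0.99 -0.21  0.5 ]  SHIFT after-rot [ 1.11 -0.23  0.03]
```

```bash

python3 -m crank '[[[0,0,0,0,-0.7,0],[0,0,0,0,-0.7,0],[0,0,0,0,-0.7,0],[0,0,0,0,-0.7,0],[0,0,0,0,-0.7,0],[0,0,0,0,-0.7,0],[0,0,0,0,-0.7,0],[0,0,0,0,-0.7,0]]]' >/dev/null; python3 rec.py
python3 -m crank '[[[0,0,0,0,-0.6,0],[0,0,0,0,-0.6,0],[0,0,0,0,-0.6,0],[0,0,0,0,-0.6,0]]]' >/dev/null; python3 rec.py
python3 -c "
from h import *
go([650,175,170],4,41)"
```

```text
[-0.38  0.59 -0.02  1.99  1.43  0.25 -0.12] [672. 162. 183.] [-3.08  0.56 -3.06] [ 0.3 -0.4 -1.3]
[-0.3   0.61 -0.19  2.13  2.15  0.49 -0.84] [673. 157. 184.] [-3.05  0.73 -3.05] [-0.2 -1.1 -3.4]
t 30.13 tcp [673.1 157.1 184. ] rpy [-3.046  0.728 -3.046] F [-0.2 -1.1 -3.4] w 49.2
 target tcp [662.4 175.9 155.7] q [-0.3   0.61 -0.19  2.13  2.15  0.49 -0.84]
 ROT units [-0.75  0.12  0.18]  SHIFT now-frame [0.85 0.7  0.44]  SHIFT after-rot [0.86 0.65 0.51]
```

```bash

python3 -m crank '[[[0.6,0.1,0.7,-0.4,0,0.1],[0.6,0.1,0.7,-0.35,0,0.1],[0.6,0.1,0.7,0,0,0],[0.6,0,0.7,0,0,0],[0,0,0,0,0,0]]]' | grep -E 'eef|force|rot'
python3 -m crank '[[[0.25,0,0.3,0,0,0],[0,0,0,0,0,0]]]' | grep -E 'eef|force|rot'; python3 rec.py; python3 top.py 80 140 scene
```

```text
eef_pos: [674.1, 167.1, 71.7]
tool_rot: [3.122, 0.734, -3.082]
force: [0.5, -0.2, -2.1]
eef_pos: [674.1, 166.7, 59.0]
tool_rot: [3.123, 0.732, -3.083]
force: [0.3, 0.1, -1.2]
[-0.12  0.89 -0.38  2.17  2.53  0.76 -1.12] [674. 167.  59.] [ 3.12  0.73 -3.08] [ 0.3  0.1 -1.2]
scene 135 [431.2 172.3] [63.  33.9] 14.0 z 90.7
scene 294 [677.2 164.6] [60.2 61.1] 3.4 z 97.2
```

Jar top at about 98, so there are about 18 mm to go.

```bash

python3 -m crank '[[[0.27,0,0.3,0,0,0],[0,0,0,0,0,0]]]' | grep -E 'eef|force'
python3 -m crank '[[[0.1,0,0.1,0,0,0],[0,0,0,0,0,0]]]' | grep -E 'eef|force'
python3 -m crank '[[[0,0,0,0,0,0],[0,0,0,0,0,0],[0,0,0,0,0,0],[0,0,0,0,0,0],[0,0,0,0,0,0],[0,0,0,0,0,0]]]' -1 | grep -E 'eef|force'
python3 -m crank '[[[0,0,-0.6,0,0,0],[0,0,-1,0,0,0],[0,0,-1,0,0,0],[-0.5,0,-1,0,0,0],[-0.7,0,-1,0,0.6,0],[-0.7,0,-0.6,0,0.6,0],[0,0,0,0,0.6,0],[0,0,0,0,0.6,0],[0,0,0,0,0.6,0],[0,0,0,0,0.6,0],[0,0,0,0,0.6,0],[0,0,0,0,0.6,0]]]' | tail -1
python3 -m crank '[[[0,0,0,0,0.6,0],[0,0,0,0,0.6,0],[0,0,0,0,0.6,0]]]' | tail -1
python3 rec.py; python3 top.py 70 97 scene side wrist
```

```text
eef_pos: [677.1, 168.3, 53.6]
force: [-0.7, -0.6, -2.4]
eef_pos: [678.7, 169.3, 53.7]
force: [-0.2, -0.3, -1.5]
eef_pos: [681.8, 170.7, 60.2]
force: [-0.3, -0.6, 0.4]
width: 85.8
width: 84.9
[ 0.03  0.59 -0.56  1.85  0.7   0.66  0.68] [610. 148. 195.] [-3.11  0.24 -3.08] [ 1.3  0.1 -0.8]
scene 195 [436.2 165. ] [61.2 50.1] 13.6 z 90.4
scene 282 [685.3 169.8] [58.7 50.7] 6.0 z 78.5
side 231 [2341.6  299.4] [200.4  43.4] 89.5 z 83.9
side 263 [678.4 169.1] [54.2 60.7] 7.9 z 78.0
side 410 [430.9 163.7] [55.  59.2] 10.1 z 89.5
wrist 3061 [682.2 170.4] [52. 50.] 5.8 z 80.0
```

```bash

python3 -m crank '[[[-0.8,0.2,0,0,0.8,0],[-0.8,0.2,0,0,0.8,0],[-0.8,0.2,0.2,0,0.6,0],[0,0,0,0,0,0]]]' | tail -1
python3 rec.py; python3 top.py 70 97 wrist;python3 -c "
from h import *
go([682,170.5,68],5.5,0)"
```

```text
width: 85.4
[ 0.02  0.8  -0.63  1.43  0.54  1.12  0.92] [662. 164. 185.] [-3.09 -0.02 -3.07] [ 0.5 -0.5  0.6]
wrist 4040 [682.4 170.4] [50.9 50. ] 5.8 z 80.0
t 33.38 tcp [658.6 163.7 185.5] rpy [-3.089 -0.017 -3.073] F [-0.6  0.9 -0.7] w 85.6
 target tcp [682.  170.5  49. ] q [ 0.02  0.8  -0.63  1.43  0.54  1.11  0.92]
 ROT units [-0.5  -0.17 -0.26]  SHIFT now-frame [-0.87  0.41  4.52]  SHIFT after-rot [-0.8   0.15  4.55]
```

```bash

python3 -m crank '[[[-0.8,0.2,0.5,-0.5,-0.17,-0.26],[0,0,0.9,0,0,0],[0,0,0,0,0,0]]]' | tail -1
python3 -c "
from h import *
go([682,170.5,68],5.5,0)"
```

```text
width: 85.4
t 33.63 tcp [679.7 172.6 140.6] rpy [-3.137  0.005 -3.039] F [-1.3 -0.6 -1.7] w 85.4
 target tcp [682.  170.5  49. ] q [ 0.03  0.87 -0.63  1.43  0.56  1.02  0.95]
 ROT units [-0.05  0.05  0.06]  SHIFT now-frame [-0.05 -0.06  3.05]  SHIFT after-rot [-0.07 -0.08  3.05]
```

```bash

python3 -m crank '[[[-0.1,-0.06,0.9,0,0,0],[0,0,0.9,0,0,0],[0,0,0.9,0,0,0],[-0.1,0,0.2,0,0,0],[0,0,0,0,0,0]]]' | grep -E 'eef|force'
python3 -m crank '[[[0,0,0,0,0,0],[0,0,0,0,0,0],[0,0,0,0,0,0],[0,0,0,0,0,0],[0,0,0,0,0,0],[0,0,0,0,0,0],[0,0,0,0,0,0],[0,0,0,0,0,0]]]' 1 | grep -E 'eef|wid'
python3 -m crank '[[[0,0,-1,0,0,0],[0,0,-1,0,0,0],[0,0,-1,0,0,0],[0,0,-1,0,0,0],[0,0,0,0,0,0]]]' | grep -E 'eef|wid'
python3 -c "
from h import *
go([439,262,185],5.5,0)"; python3 top.py 85 97 scene side
```

```text
eef_pos: [683.1, 171.9, 57.0]
force: [-0.3, -0.5, 0.9]
eef_pos: [685.9, 174.0, 67.0]
width: 48.8
eef_pos: [680.3, 174.6, 187.3]
width: 49.0
t 35.13 tcp [680.3 174.6 187.3] rpy [-3.126  0.016 -3.03 ] F [ 0.7  1.3 -0.8] w 49.0
 target tcp [439. 262. 166.] q [ 0.03  0.82 -0.65  1.4   0.54  1.09  0.97]
 ROT units [-0.15  0.16  0.15]  SHIFT now-frame [7.68 3.8  0.52]  SHIFT after-rot [7.73 3.67 0.71]
scene 81 [444.9 163.5] [59.6 31.1] 10.2 z 89.6
side 105 [2337.1  299.5] [194.1  30.5] 90.0 z 91.0
side 282 [443.8 151.5] [53.7 55.4] 3.9 z 90.6
```

```bash

python3 -m crank '[[[0.86,0.42,0,0,0,0],[0.86,0.42,0,0,0,0],[0.86,0.42,0,0,0,0],[0.86,0.42,0,0,0,0],[0.86,0.42,0,0,0,0],[0.86,0.42,0,0,0,0],[0.86,0.42,0,0,0,0],[0.86,0.42,0,0,0,0],[0.86,0.42,0,0,0,0],[0,0,0,0,0,0]]]' | grep -E 'wid'
python3 rec.py; python3 -c "
from h import *
go([441,264,185],5.5,0)"; python3 top.py 170 220 scene side;python3 top.py 85 97 scene side
```

```text
width: 48.9
[-0.17  0.59 -0.65  2.    0.53  0.76  0.52] [418. 253. 162.] [-3.11 -0.02 -3.04] [-0.9 -0.3 -1.4]
t 36.07 tcp [417.6 252.8 162. ] rpy [-3.113 -0.016 -3.039] F [-0.9 -0.3 -1.4] w 48.9
 target tcp [441. 264. 166.] q [-0.17  0.59 -0.65  2.    0.53  0.76  0.52]
 ROT units [-0.28 -0.15  0.07]  SHIFT now-frame [-0.81  0.29 -0.16]  SHIFT after-rot [-0.81  0.3  -0.13]
scene 229 [419.5 249.9] [59.3 58. ] 6.5 z 178.3
side 393 [2335.7  313.5] [172.6  40.3] 86.6 z 194.1
side 178 [402.5 247.6] [63.4 35.3] 76.8 z 177.8
scene 200 [450.4 154.7] [63.1 50.2] 9.9 z 90.6
side 109 [2338.4  304.4] [ 36.3 187.5] 3.1 z 91.4
side 287 [445.1 152.5] [54.8 56.9] 11.1 z 90.9
```

```bash

python3 -m crank '[[[-0.4,0.15,0,-0.28,-0.15,0.07],[-0.41,0.17,0,0,0,0],[0,0,0,0,0,0]]]' | grep -E 'wid'
python3 -m crank '[[[0,0,0.9,0,0,0],[0,0,0,0,0,0]]]' | grep -E 'eef|force'; python3 rec.py; python3 -c "
from h import *
go([441,264,127],5.5,0)"; python3 top.py 130 160 scene side
```

```text
width: 48.6
eef_pos: [454.7, 258.9, 132.8]
force: [-1.0, -0.7, -1.2]
[-0.17  0.65 -0.61  1.96  0.58  0.7   0.51] [455. 259. 133.] [ 3.14  0.01 -3.07] [-1.  -0.7 -1.2]
t 36.68 tcp [454.7 258.9 132.8] rpy [ 3.141  0.007 -3.065] F [-1.  -0.7 -1.2] w 48.6
 target tcp [441. 264. 108.] q [-0.17  0.65 -0.61  1.96  0.58  0.7   0.51]
 ROT units [ 0.    0.07 -0.19]  SHIFT now-frame [0.45 0.2  0.82]  SHIFT after-rot [0.44 0.21 0.83]
scene 229 [453.7 255.7] [57.7 55.3] 2.3 z 149.2
side 253 [2338.8  306.3] [186.9  38.1] 89.5 z 144.6
side 247 [451.7 256.3] [55.6 63.9] 0.5 z 148.8
```

```bash

python3 -m crank '[[[0.4,0.17,0,0,0,0],[0,0,0,0,0,0],[0,0,0,0,0,0]]]' | grep -E 'eef'
 python3 top.py 130 160 scene side
```

```text
eef_pos: [442.7, 266.0, 138.1]
scene 235 [444.3 256.5] [64.3 60.8] 15.9 z 154.3
side 249 [2338.4  307.7] [181.8  38.8] 88.1 z 144.2
side 270 [436.4 262.7] [51.8 63.9] 6.9 z 151.3
```

```bash

python3 -m crank '[[[0,0,0.35,0,0,0],[0,0,0,0,0,0]]]' | grep -E 'eef|force'; python3 -m crank '[[[0,0,0.35,0,0,0],[0,0,0,0,0,0]]]' | grep -E 'eef|force'; python3 -m crank '[[[0,0,0.35,0,0,0],[0,0,0,0,0,0]]]' | grep -E 'eef|force'; python3 top.py 100 160 scene side
```

```text
eef_pos: [443.3, 266.6, 127.8]
force: [0.5, -0.5, -1.7]
eef_pos: [443.7, 266.4, 116.2]
force: [0.2, -0.5, -0.9]
eef_pos: [443.8, 266.3, 104.1]
force: [-0.6, -0.7, -1.4]
scene 235 [443.3 261.7] [59.7 55. ] 11.2 z 120.7
side 510 [2337.4  302.9] [ 42.  193.2] 0.7 z 129.8
side 216 [430.9 262.9] [65.5 35.3] 88.6 z 120.0
```

```bash

python3 -m crank '[[[0,0,0.35,0,0,0],[0,0,0.3,0,0,0],[0,0,0,0,0,0]]]' | grep -E 'eef|force'; python3 -m crank '[[[0,0,0.15,0,0,0],[0,0,0,0,0,0]]]' | grep -E 'eef|force'; python3 -m crank '[[[0,0,0.12,0,0,0],[0,0,0,0,0,0]]]' | grep -E 'eef|force'; python3 top.py 80 120 scene side
```

```text
eef_pos: [445.5, 267.9, 84.8]
force: [-0.6, 0.2, -0.8]
eef_pos: [445.2, 267.8, 79.1]
force: [0.1, 0.3, -0.9]
eef_pos: [445.2, 267.9, 75.1]
force: [0.3, -0.5, -1.5]
scene 211 [448.3 154.4] [61.6 50.1] 9.2 z 90.2
scene 225 [447.3 266.5] [64.3 53.5] 2.0 z 91.3
side 348 [2337.2  298.6] [ 40.2 201.6] 0.5 z 99.5
side 170 [428.  266.7] [62.  34.4] 76.7 z 92.1
side 325 [446.1 152.8] [56.2 55.9] 7.4 z 90.3
```

```bash

python3 -m crank '[[[0,0,0,0,0,0],[0,0,0,0,0,0],[0,0,0,0,0,0],[0,0,0,0,0,0],[0,0,0,0,0,0],[0,0,0,0,0,0]]]' -1| grep -E 'eef|force|wid'
python3 -m crank '[[[0,0,-0.6,0,0,0],[0,0,-1,0,0,0],[0,0,-1,0,0,0],[0,0,-1,0,0,0],[-0.8,-0.8,-1,0,0,0],[-0.8,-0.8,-1,0,0,0],[-0.8,-0.5,0,0,0,0],[0,0,0,0,0,0]]]' | grep -E 'eef|force'; python3 rec.py; python3 top.py 85 100 scene side wrist; python3 - <<'E'
from h import *
p=shot('wrist','w3')
W=cloud(p);z=W[...,2]
for nm,(x,y) in dict(peg0=(435,63)).items():
    m=(np.hypot(W[...,0]-x,W[...,1]-y)<30)&(z>50)&(z<66); print(nm,m.sum(),np.nanmean(W[m],0))
m=(W[...,0]<600)&(W[...,0]>300)&(z>9)&(z<15)&(W[...,1]>-30); r=cv2.minAreaRect(W[m][:,:2].astype(np.float32)); print(r)
E
```

```text
eef_pos: [446.6, 269.1, 77.1]
force: [0.3, 0.2, 0.0]
width: 85.4
eef_pos: [518.0, 211.8, 250.3]
force: [0.3, -0.8, -1.7]
[ 0.04  0.55 -0.73  1.76  0.44  0.98  0.79] [518. 212. 250.] [ 3.13  0.02 -3.06] [ 0.3 -0.8 -1.7]
scene 201 [448.4 154.3] [59.  50.8] 10.7 z 90.4
scene 210 [445.6 265.7] [65.6 50.1] 2.2 z 90.5
side 131 [2337.4  298.4] [ 34.3 200.9] 2.2 z 92.4
side 248 [442.2 264.8] [52. 56.] 2.8 z 91.0
side 284 [444.6 152.8] [53.1 56.1] 8.3 z 91.1
wrist 3683 [446.4 155.1] [50.2 50.5] 8.9 z 92.0
wrist 3579 [444.1 267.2] [50.3 50.6] 3.8 z 92.1
peg0 464 [430.28953347  67.22764325  58.45606735]
((450.1928405761719, 232.67202758789062), (433.73773193359375, 167.1729278564453), 75.60914611816406)
```

View pics/w3.png

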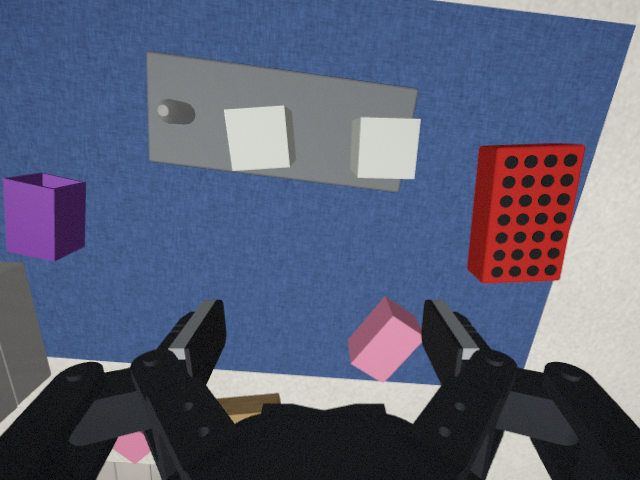

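```bash

python3 -m crank '[[[0,-0.97,0,0,0,0],[0,-0.97,0,0,0,0],[0,-0.97,0,0,0,0],[0,-0.97,0,0,0,0],[0,-0.97,0,0,0,0],[0,-0.97,0,0,0,0],[0,-0.97,0,0,0,0],[0,-0.97,0,0,0,0],[0,-0.97,0,0,0,0],[0,-0.97,0,0,0,0],[0,-0.97,0,0,0,0],[0,-0.97,0,0,0,0]]]' | grep eef;  python3 rec.py
python3 -m crank '[[[0,-0.9,0,0,0,0],[0,-0.9,0,0,0,0],[0,0,0,0,0,1],[0,0,0,0,0,1],[0,0,0,0,0,1],[0,0,0,0,0,1],[0,0,0,0,0,1],[0,0,0,0,0,1],[0,0,0,0,0,1],[0,0,0,0,0,1],[0,0,0,0,0,1],[0,0,0,0,0,1]]]' | grep eef;  python3 rec.py
python3 -c "
from h import *
go([466,-294,80],-63,0)"
```

```text
eef_pos: [535.5, -116.8, 235.3]
[ 0.66  0.58 -0.76  1.77  0.44  0.99  1.45] [ 536. -117.  235.] [ 3.12 -0.01 -2.99] [0.5 0.1 0.5]
eef_pos: [533.2, -160.7, 221.6]
[ 0.55  0.56 -0.45  1.74  0.26  0.95  0.63] [ 533. -161.  222.] [-3.13 -0.05  2.21] [ 0.2 -0.8 -0.4]
t 41.78 tcp [ 533.2 -160.7  221.6] rpy [-3.127 -0.048  2.213] F [ 0.2 -0.8 -0.4] w 85.1
 target tcp [ 466. -294.   61.] q [ 0.55  0.56 -0.45  1.74  0.26  0.95  0.63]
 ROT units [-0.18 -0.45  1.64]  SHIFT now-frame [-2.47 -4.38  5.3 ]  SHIFT after-rot [-2.94 -4.01  5.35]
```

```bash

python3 -m crank '[[[-0.5,-0.8,0.6,-0.1,-0.25,0.8],[-0.5,-0.8,0.6,-0.1,-0.2,0.8],[-0.5,-0.8,0.6,0,0,0],[-0.5,-0.8,0.4,0,0,0],[-0.5,-0.5,0,0,0,0],[0,0,0,0,0,0]]]' | grep eef;  python3 rec.py
cat > rod.py <<'E'
from h import *
import sys
p=shot('wrist','w4'); W=cloud(p); hsv=cv2.cvtColor(p['color'],cv2.COLOR_RGB2HSV); z=W[...,2]
near=(np.hypot(W[...,0]-440,W[...,1]+260)<200)
for nm,m in (('handle',near&(hsv[...,2]<70)&(z>28)&(z<39)),('shaft',near&(hsv[...,1]<70)&(hsv[...,2]>60)&(z>14)&(z<28))):
    k,l,s,_=cv2.connectedComponentsWithStats(m.astype(np.uint8)); i=1+s[1:,4].argmax(); q=W[l==i]; r=cv2.minAreaRect(q[:,:2].astype(np.float32)); print(nm,len(q),np.round(r[0],1),np.round(r[1],1),round(r[2],1),np.round(np.median(q[:,2]),1))
go([466,-294,25],-63,0)
E
python3 rod.py
```

```text
eef_pos: [471.6, -267.6, 148.3]
[ 0.71  0.61 -0.37  1.89  0.31  0.7   0.65] [ 472. -268.  148.] [ 3.14 -0.01  2.06] [ 0.1 -1.4  0.6]
handle 2718 [ 470. -290.] [21.6 88.2] 28.8 33.9
shaft 2269 [ 422.5 -203.2] [ 11.9 110.2] 28.5 21.9
t 42.33 tcp [ 472.  -265.   148.2] rpy [ 3.138 -0.012  2.059] F [-1.2  0.5 -0.8] w 85.7
 target tcp [ 466. -294.    6.] q [ 0.71  0.61 -0.37  1.89  0.31  0.7   0.65]
 ROT units [ 0.03 -0.11  0.16]  SHIFT now-frame [-0.82 -0.65  4.73]  SHIFT after-rot [-0.77 -0.62  4.74]
```

View pics/w4.png

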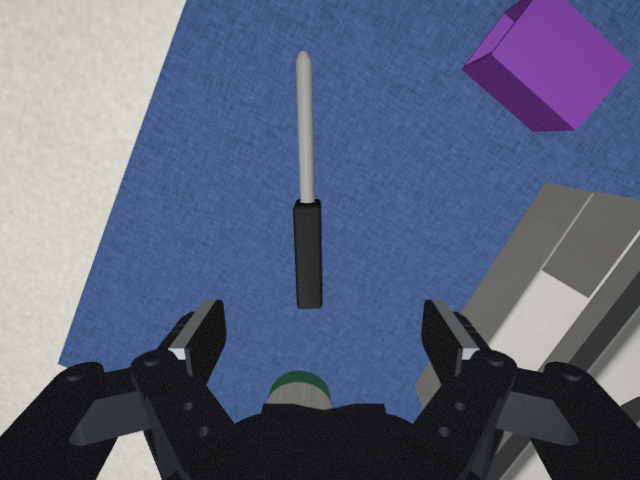

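```bash

python3 -m crank '[[[-0.65,-0.45,0.9,0,-0.1,-0.1],[0,0,0.9,0,0,0],[0,0,0.9,0,0,0],[0,0,0,0,0,0]]]' | grep eef; python3 -c "
from h import *
go([470,-290.5,25],-61.4,0)"
```

```text
eef_pos: [473.4, -280.8, 65.7]
t 42.67 tcp [ 473.4 -280.8   65.7] rpy [ 3.132e+00 -1.000e-03  2.079e+00] F [-0.6 -0.5 -1.1] w 85.5
 target tcp [ 470.  -290.5    6. ] q [ 0.69  0.74 -0.3   1.93  0.4   0.52  0.62]
 ROT units [ 0.09 -0.01  0.09]  SHIFT now-frame [-0.23 -0.28  1.99]  SHIFT after-rot [-0.23 -0.25  1.99]
```

```bash

python3 -m crank '[[[-0.25,-0.28,0.8,0.09,0,0.09],[0,0,0.8,0,0,0],[0,0,0.2,0,0,0],[0,0,0,0,0,0]]]' | grep eef; python3 -c "
from h import *
go([470,-290.5,25],-61.4,0)"
```

```text
eef_pos: [474.6, -283.4, 12.7]
t 43.0 tcp [ 474.6 -283.4   12.7] rpy [ 3.137e+00 -3.000e-03  2.080e+00] F [ 0.7 -0.2  0.4] w 85.8
 target tcp [ 470.  -290.5    6. ] q [ 0.65  0.83 -0.25  1.93  0.44  0.43  0.59]
 ROT units [ 0.05 -0.03  0.09]  SHIFT now-frame [-0.13 -0.25  0.22]  SHIFT after-rot [-0.13 -0.25  0.22]
```

```bash

python3 -m crank '[[[-0.13,-0.27,0.2,0,0,0.09],[0,0,0,0,0,0]]]' | grep eef
python3 -m crank '[[[0,0,0,0,0,0],[0,0,0,0,0,0],[0,0,0,0,0,0],[0,0,0,0,0,0],[0,0,0,0,0,0],[0,0,0,0,0,0],[0,0,0,0,0,0],[0,0,0,0,0,0],[0,0,0,0,0,0],[0,0,0,0,0,0],[0,0,0,0,0,0],[0,0,0,0,0,0]]]' 1 | grep -E 'eef|force|wid'
python3 -m crank '[[[0,0,-0.9,0,0,0],[0,0,-0.9,0,0,0],[0,0,-0.9,0,0,0],[0,0,-0.9,0,0,0],[0,0,0,0,0,0]]]' | grep -E 'eef|wid'; python3 rec.py; python3 - <<'E'
from h import *
p=shot('scene'); W=cloud(p); hsv=cv2.cvtColor(p['color'],cv2.COLOR_RGB2HSV);z=W[...,2]
for c in('scene','side'):
    p=shot(c); W=cloud(p); hsv=cv2.cvtColor(p['color'],cv2.COLOR_RGB2HSV);z=W[...,2]
    m=(hsv[...,1]<60)&(hsv[...,2]>120)&(z>130)&(z<148)&(W[...,1]<-120)&(W[...,0]>550)&(W[...,0]<900)
    k,l,s,_=cv2.connectedComponentsWithStats(m.astype(np.uint8)); i=1+s[1:,4].argmax(); print(c,cv2.minAreaRect(W[l==i][:,:2].astype(np.float32)))
E
```

```text
eef_pos: [471.2, -289.2, 8.7]
eef_pos: [473.6, -290.8, 13.5]
force: [-0.3, 0.5, -0.1]
width: 20.9
eef_pos: [470.3, -289.2, 122.3]
width: 20.6
[ 0.74  0.66 -0.36  1.89  0.35  0.66  0.67] [ 470. -289.  122.] [ 3.13 -0.    2.07] [ 1.3 -0.6 -1.4]
scene ((713.5017700195312, -254.48370361328125), (183.0213623046875, 234.51893615722656), 3.717707395553589)
side ((708.6920166015625, -255.91146850585938), (174.51939392089844, 234.61221313476562), 2.6706252098083496)
```

```bash

python3 -m crank '[[[0.75,-0.17,0,0,0,0],[0.75,-0.17,0,0,0,0],[0,0,0,0,0,0.9],[0,0,0,0,0,0.9],[0,0,0,0,0,0.9],[0,0,0,0,0,0.9],[0,0,0,0,0,0.9],[0,0,0,0,0,0.9],[0,0,0,0,0,0.9],[0,0,0,0,0,0.9]]]' | grep -E 'eef|wid'; python3 rec.py
python3 -m crank '[[[0,0,0,0,0,0.9],[0,0,0,0,0,0.9],[0,0,0,0,0,0.9],[0,0,0,0,0,0.9],[0,0,0,0,0,0.9],[0,0,0,0,0,0.9]]]' | grep -E 'eef|wid'; python3 rec.py
python3 -c "
from h import *
go([440,-255,90],-177.5,0,0)"
```

```text
eef_pos: [422.9, -246.8, 102.0]
width: 20.9
[ 0.56  0.62 -0.12  2.03  0.13  0.53  0.06] [ 423. -247.  102.] [-3.1  -0.02  1.28] [-0.   0.4 -2. ]
eef_pos: [415.5, -243.7, 92.2]
width: 20.9
[ 0.44  0.64  0.05  2.05 -0.06  0.52 -0.34] [ 415. -244.   92.] [-3.08  0.02  0.69] [-0.5  1.1 -2.1]
t 46.07 tcp [ 415.5 -243.7   92.2] rpy [-3.084  0.02   0.692] F [-0.5  1.1 -2.1] w 20.9
 target tcp [ 440. -255.   90.] q [ 0.44  0.64  0.05  2.05 -0.06  0.52 -0.34]
 ROT units [-0.47  0.36  6.18]  SHIFT now-frame [0.39 0.82 0.02]  SHIFT after-rot [0.8  0.41 0.07]
```

```bash

python3 -m crank '[[[0.06,0.1,0,-0.08,0.06,0.9],[0.06,0.1,0,-0.08,0.06,0.9],[0.06,0.1,0,-0.08,0.06,0.9],[0.06,0.1,0,-0.08,0.06,0.9],[0.06,0.1,0,-0.08,0.06,0.9],[0.06,0.1,0,-0.08,0.06,0.9],[0,0,-0.1,0,0,0.9],[0,0,0,0,0,0]]]' | grep -E 'eef|wid'; python3 rec.py
python3 -c "
from h import *
go([445,-255,64],-177.5,0,0)"
```

```text
eef_pos: [423.1, -251.5, 81.5]
width: 20.7
[ 0.32  0.67  0.23  2.06 -0.31  0.46 -0.79] [ 423. -252.   81.] [-3.14  0.02 -0.  ] [ 0.1  0.2 -1.1]
t 46.73 tcp [ 423.1 -251.5   81.5] rpy [-3.138  0.025 -0.004] F [ 0.1  0.2 -1.1] w 20.7
 target tcp [ 445. -255.   64.] q [ 0.32  0.67  0.23  2.06 -0.31  0.46 -0.79]
 ROT units [-0.04  0.24 -0.46]  SHIFT now-frame [0.74 0.11 0.56]  SHIFT after-rot [0.72 0.15 0.58]
```

```bash

python3 -m crank '[[[0.5,0.1,0.3,-0.04,0.24,-0.46],[0,0,0,0,0,0]]]' | grep -E 'eef|wid'; python3 - <<'E'
from h import *
go([445,-255,64],-177.5,0,0)
p=shot('wrist','w5'); W=cloud(p); hsv=cv2.cvtColor(p['color'],cv2.COLOR_RGB2HSV);z=W[...,2]
m=(hsv[...,1]<60)&(hsv[...,2]>120)&(z>135)&(z<147)&(W[...,0]>550)
k,l,s,_=cv2.connectedComponentsWithStats(m.astype(np.uint8)); i=1+s[1:,4].argmax(); print(cv2.minAreaRect(W[l==i][:,:2].astype(np.float32)))
m=(hsv[...,1]<70)&(hsv[...,2]>60)&(z>50)&(z<100)&(W[...,0]>480)&(W[...,0]<612)&(abs(W[...,1]+252)<30)
q=W[m]; print('shaft',len(q),cv2.minAreaRect(q[:,:2].astype(np.float32)) if len(q) else 0, np.nanmax(q,0) if len(q) else 0)
q=q[np.argsort(q[:,0])]; n=len(q)//8; print([np.round(np.median(q[j*n:(j+1)*n],0),1).tolist() for j in range(8)])
E
```

```text
eef_pos: [436.4, -253.7, 69.6]
width: 20.6
t 46.9 tcp [ 436.4 -253.7   69.6] rpy [-3.141  0.004  0.051] F [ 0.2 -0.3 -2.3] w 20.6
 target tcp [ 445. -255.   64.] q [ 0.34  0.69  0.2   2.05 -0.3   0.43 -0.75]
 ROT units [-0.01  0.04  0.07]  SHIFT now-frame [0.28 0.06 0.19]  SHIFT after-rot [0.28 0.06 0.19]Traceback (most recent call last):
  File "<stdin>", line 5, in <module>
ValueError: attempt to get argmax of an empty sequence
```

View pics/w5.png

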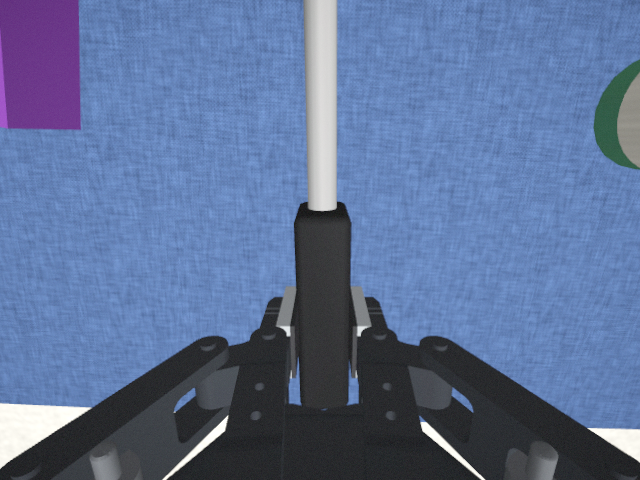

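```bash
cat > tip.py <<'E'
from h import *
s=st(); t=np.array(s['eef_pos'])
for c in('wrist','side','scene'):
    p=shot(c); W=cloud(p); hsv=cv2.cvtColor(p['color'],cv2.COLOR_RGB2HSV);z=W[...,2]
    m=(hsv[...,1]<70)&(hsv[...,2]>90)&(abs(z-t[2]-8)<14)&(W[...,0]>t[0]+50)&(W[...,0]<t[0]+170)&(W[...,0]<616)&(abs(W[...,1]-t[1])<30)
    q=W[m]; 
    if len(q)<8: print(c,len(q)); continue
    f=np.polyfit(q[:,0],q[:,1],1); g=np.polyfit(q[:,0],q[:,2],1); print(c,len(q),'xmax',np.round(np.percentile(q[:,0],[1,99]),1),'dydx',np.round(f[0],3),'y@tcp+150',np.round(np.polyval(f,t[0]+150),1),'dzdx',np.round(g[0],3),'ztop-tcp',np.round(np.median(q[:,2])-t[2],1))
E
python3 tip.py
```

```text
t 46.95 tcp [ 434.7 -253.2   70. ] rpy [-3.139  0.007  0.049] F [ 0.2  0.3 -2.3] w 20.7
wrist 6298 xmax [485.6 554.4] dydx 0.058 y@tcp+150 -244.7 dzdx -0.005 ztop-tcp 8.0
side 205 xmax [493.7 585.1] dydx 0.067 y@tcp+150 -247.4 dzdx -0.015 ztop-tcp 5.7
scene 38 xmax [489.5 534.9] dydx 0.084 y@tcp+150 -241.1 dzdx -0.003 ztop-tcp 6.8
```

```bash

python3 -m crank '[[[0.5,0.1,0.12,0,0.04,0],[0.8,0.1,0,0,0,0],[0.6,0,0,0,0,0],[0,0,0,0,0,0]]]' | grep -E 'eef|for|rot'; 
python3 -c "
from h import *
go([510,-262,65],-177.5,0,0)"; python3 tip.py
```

```text
eef_pos: [490.2, -257.6, 68.1]
tool_rot: [-3.139, 0.005, 0.043]
force: [1.1, -0.3, -1.7]
t 47.43 tcp [ 490.2 -257.6   68.1] rpy [-3.139  0.005  0.043] F [ 1.1 -0.3 -1.7] w 20.5
 target tcp [ 510. -262.   65.] q [ 0.29  0.74  0.22  1.92 -0.31  0.52 -0.81]
 ROT units [-0.02  0.05 -0.01]  SHIFT now-frame [0.65 0.18 0.1 ]  SHIFT after-rot [0.65 0.18 0.1 ]
t 47.43 tcp [ 490.2 -257.6   68.1] rpy [-3.139  0.005  0.043] F [ 1.1 -0.3 -1.7] w 20.5
wrist 6300 xmax [541.1 609.9] dydx 0.052 y@tcp+150 -250.0 dzdx -0.004 ztop-tcp 8.2
side 137 xmax [551.9 615.4] dydx 0.061 y@tcp+150 -252.5 dzdx -0.014 ztop-tcp 4.8
scene 0
```

```bash

python3 -m crank '[[[0.2,-0.4,0.08,0,0.04,0],[0.2,-0.3,0,0,0,0],[0.3,0,0,0,0,0],[0,0,0,0,0,0]]]' | grep -E 'eef|for|rot'; python3 -m crank '[[[0.15,0,0,0,0,0],[0,0,0,0,0,0]]]' | grep -E 'eef|for'; python3 -m crank '[[[0.15,0,0,0,0,0],[0,0,0,0,0,0]]]' | grep -E 'eef|for'; python3 -m crank '[[[0.15,0,0,0,0,0],[0,0,0,0,0,0]]]' | grep -E 'eef|for'
```

```text
eef_pos: [502.5, -233.4, 65.2]
tool_rot: [-3.135, 0.01, 0.036]
force: [1.2, 0.3, -1.2]
eef_pos: [507.7, -232.3, 65.2]
force: [1.1, 0.4, -1.3]
eef_pos: [512.7, -232.5, 65.2]
force: [0.6, 0.1, -1.9]
eef_pos: [517.5, -232.8, 65.1]
force: [0.9, 0.7, -1.4]
```

```bash

for i in 1 2 3; do python3 -m crank '[[[0.1,0,0,0,0,0],[0,0,0,0,0,0]]]' | grep -E 'eef|for|wid'; done
```

```text
eef_pos: [520.7, -233.1, 65.0]
force: [0.3, 0.4, -1.1]
width: 21.1
eef_pos: [523.2, -233.2, 64.9]
force: [0.1, 0.5, -1.8]
width: 20.9
eef_pos: [523.3, -233.1, 64.2]
force: [0.9, 1.0, -1.9]
width: 20.6
```

```bash

for i in 1 2 3; do python3 -m crank '[[[0.12,0.12,0,0,0,0],[0.12,0.12,0,0,0,0]]]' | grep -E 'eef|for'; done
```

```text
eef_pos: [523.9, -237.4, 62.8]
force: [-9.5, 2.9, 2.8]
eef_pos: [523.7, -240.0, 61.3]
force: [-8.9, 5.4, 2.8]
eef_pos: [523.4, -241.1, 59.7]
force: [-9.8, 6.0, 6.4]
```

```bash

python3 -m crank '[[[-0.1,0,-0.15,0,0,0],[0,0,0,0,0,0]]]' | grep -E 'eef|for|rot'; python3 tip.py
for i in 1 2 3; do python3 -m crank '[[[0.1,0.15,-0.05,0,0,0],[0.1,0.15,-0.05,0,0,0]]]' | grep -E 'eef|for'; done
```

```text
eef_pos: [521.2, -241.0, 64.4]
tool_rot: [-3.103, 0.064, 0.051]
force: [0.1, -0.4, -1.5]
t 49.58 tcp [ 521.2 -241.    64.4] rpy [-3.103  0.064  0.051] F [ 0.1 -0.4 -1.5] w 20.5
wrist 3840 xmax [571.8 615.6] dydx 0.055 y@tcp+150 -233.1 dzdx -0.015 ztop-tcp 7.7
side 42 xmax [596.1 615.2] dydx -0.006 y@tcp+150 -240.3 dzdx -0.123 ztop-tcp 5.4
scene 0
eef_pos: [523.7, -247.3, 65.3]
force: [-9.1, 3.7, -1.5]
eef_pos: [523.9, -253.0, 66.0]
force: [-6.5, 3.3, -0.7]
eef_pos: [524.2, -258.4, 66.5]
force: [-7.4, 4.9, 0.3]
```

```bash

for i in 1 2 3 4; do python3 -m crank '[[[0.1,0.15,-0.02,0,0,0],[0.1,0.15,-0.02,0,0,0]]]' | grep -E 'eef|for|rot'; done; python3 tip.py | head -2
```

```text
eef_pos: [524.2, -262.0, 65.4]
tool_rot: [-3.067, 0.117, 0.074]
force: [-8.1, 5.5, 3.3]
eef_pos: [523.9, -264.9, 64.3]
tool_rot: [-3.053, 0.133, 0.084]
force: [-8.6, 5.1, 2.5]
eef_pos: [523.9, -267.6, 63.4]
tool_rot: [-3.038, 0.148, 0.094]
force: [-8.2, 5.5, 4.0]
eef_pos: [524.0, -270.3, 62.5]
tool_rot: [-3.024, 0.163, 0.104]
force: [-8.8, 5.9, 5.0]
t 50.9 tcp [ 524.  -270.3   62.5] rpy [-3.024  0.163  0.104] F [-8.8  5.9  5. ] w 20.8
wrist 3892 xmax [574.5 615.7] dydx 0.144 y@tcp+150 -250.3 dzdx -0.014 ztop-tcp 7.2
```

```bash

python3 -m crank '[[[-0.3,0,-0.05,0,0,0],[0,0,0,0,0,0]]]' | grep -E 'eef|for|rot'; python3 -c "
from h import *
go([518,-258,66],-177.5,0,0)"; python3 tip.py | head -2
```

```text
eef_pos: [515.6, -271.3, 65.4]
tool_rot: [-3.023, 0.163, 0.105]
force: [0.2, -0.3, -1.5]
t 51.22 tcp [ 515.6 -271.3   65.4] rpy [-3.023  0.163  0.105] F [ 0.2 -0.3 -1.5] w 20.8
 target tcp [ 518. -258.   66.] q [ 0.3   0.86  0.24  1.64 -0.25  0.88 -0.81]
 ROT units [-1.08  1.58  0.5 ]  SHIFT now-frame [ 0.12 -0.43  0.01]  SHIFT after-rot [ 0.1  -0.44 -0.02]
t 51.22 tcp [ 515.6 -271.3   65.4] rpy [-3.023  0.163  0.105] F [ 0.2 -0.3 -1.5] w 20.8
wrist 4810 xmax [566.2 615.6] dydx 0.095 y@tcp+150 -258.2 dzdx -0.033 ztop-tcp 5.9
```

```bash

python3 -m crank '[[[0,-0.2,0,-0.55,0.15,0.3],[0,-0.2,0,-0.53,0.15,0.25],[0,0,0,0,0,0]]]' | grep -E 'eef|for|rot';  python3 tip.py | head -3
```

```text
eef_pos: [518.8, -262.5, 65.7]
tool_rot: [3.13, 0.127, 0.039]
force: [-0.5, 1.4, -2.0]
t 51.62 tcp [ 518.8 -262.5   65.7] rpy [3.13  0.127 0.039] F [-0.5  1.4 -2. ] w 20.7
wrist 4388 xmax [569.4 615.6] dydx 0.047 y@tcp+150 -255.6 dzdx 0.004 ztop-tcp 8.7
side 39 xmax [598.6 615. ] dydx 0.098 y@tcp+150 -257.5 dzdx 0.077 ztop-tcp 6.1
```

```bash

for i in 1 2 3 4; do python3 -m crank '[[[0.15,0,0,0,0,0],[0.15,0,0,0,0,0],[0.12,0,0,0,0,0]]]' | grep -E 'eef|for|rot'; 
python3 -m crank '[[[-0.25,0,0,0,0,0],[0,0.18,0,0,0,0],[0,0,0,0,0,0]]]' | grep -E 'eef'; done; python3 tip.py | head -2
```

```text
eef_pos: [523.2, -270.0, 63.7]
tool_rot: [3.133, 0.143, 0.032]
force: [-4.9, -1.3, -2.5]
eef_pos: [515.6, -279.6, 63.9]
eef_pos: [529.5, -281.4, 62.6]
tool_rot: [3.131, 0.141, 0.025]
force: [-2.9, -2.5, -2.0]
eef_pos: [524.2, -287.1, 63.7]
eef_pos: [536.8, -286.6, 62.2]
tool_rot: [3.131, 0.139, 0.027]
force: [1.1, 0.3, -2.3]
eef_pos: [530.9, -289.8, 62.8]
eef_pos: [542.0, -288.6, 60.8]
tool_rot: [3.137, 0.142, 0.032]
force: [-1.3, 1.7, 0.0]
eef_pos: [535.5, -290.8, 61.2]
t 53.77 tcp [ 535.5 -290.8   61.2] rpy [-3.141  0.143  0.039] F [ 1.8  4.  -0.3] w 21.2
wrist 2600 xmax [585.9 615.7] dydx 0.055 y@tcp+150 -283.0 dzdx -0.002 ztop-tcp 8.2
```

```bash

for i in 1 2 3; do python3 -m crank '[[[0.18,0,-0.03,0,0,0],[0.18,0,-0.03,0,0,0],[0,0,0,0,0,0]]]' | grep -E 'eef|for|rot|wid'; done; python3 tip.py | head -2
```

```text
eef_pos: [543.5, -289.9, 61.6]
tool_rot: [-3.139, 0.148, 0.038]
force: [1.8, 2.9, -0.5]
width: 21.1
eef_pos: [552.2, -289.4, 61.9]
tool_rot: [-3.137, 0.153, 0.038]
force: [0.1, 4.1, 0.6]
width: 20.7
eef_pos: [560.0, -288.9, 62.2]
tool_rot: [-3.135, 0.16, 0.037]
force: [-0.9, 2.6, 1.0]
width: 20.7
t 54.67 tcp [ 560.  -288.9   62.2] rpy [-3.135  0.16   0.037] F [-0.9  2.6  1. ] w 20.7
wrist 0
```

```bash

for i in 1 2; do python3 -m crank '[[[0.12,0,-0.02,0,0,0],[0.12,0,-0.02,0,0,0]]]' | grep -E 'eef|for|wid'; done
python3 -m crank '[[[0,0,0,0,0,0],[0,0,0,0,0,0]]]' | grep -E 'eef|for'
python3 - <<'E'
from h import *
p=shot('side','sd5'); u,v=map(int,w2px(p,[560,-280,70])); cv2.imwrite('pics/sd5c.png',cv2.resize(p['color'][v-80:v+80,u-100:u+100,::-1],None,fx=3.5,fy=3.5))
p=shot('wrist'); W=cloud(p); hsv=cv2.cvtColor(p['color'],cv2.COLOR_RGB2HSV)
m=(hsv[...,1]<70)&(hsv[...,2]>90)&(abs(W[...,2]-66)<14)&(abs(W[...,1]+285)<25)&(W[...,0]>560)&(W[...,0]<660); q=W[m]; print(len(q), np.nanmin(q,0) if len(q) else '', np.median(q,0) if len(q) else '')
E
```

```text
eef_pos: [559.9, -288.9, 62.3]
force: [-8.6, 4.5, 4.1]
width: 21.0
eef_pos: [559.7, -289.0, 62.0]
force: [-8.3, 4.6, 3.3]
width: 20.8
eef_pos: [559.5, -289.0, 62.1]
force: [-1.9, 4.8, 1.4]
3 [ 572.03643217 -305.87487667   64.59785358] [ 572.70645625 -305.80275263   68.47934779]
```

View pics/sd5c.png

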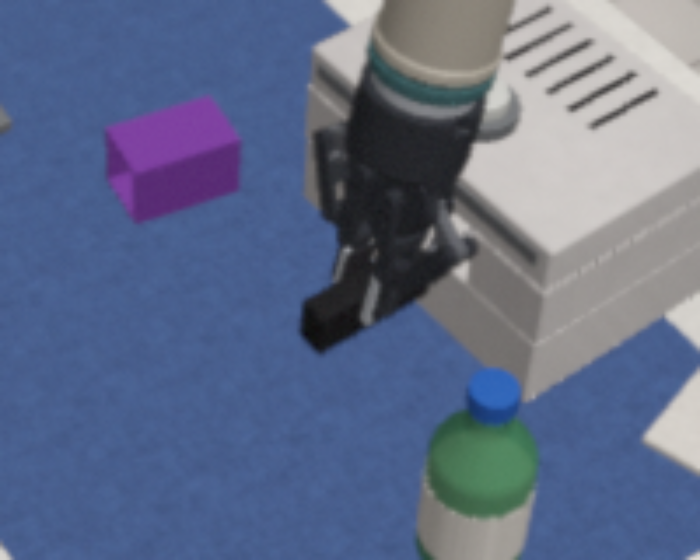

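```bash

python3 -m crank '[[[0,0,0,0,0,0],[0,0,0,0,0,0],[0,0,0,0,0,0],[0,0,0,0,0,0],[0,0,0,0,0,0],[0,0,0,0,0,0]]]' -1| grep -E 'eef|for|wid'
python3 -m crank '[[[-0.1,0,-0.5,0,0,0],[-0.16,0,-0.95,0,0,0],[-0.2,0,-0.95,0,0,0],[-0.25,0,-0.95,0,0,0],[-0.25,0,-0.95,0,0,0],[-0.25,0,-0.95,0,0,0],[0,0,0,0,0,0]]]' | grep -E 'eef|for|rot'; python3 rec.py
cat > chk.py <<'E'
from h import *
p=shot('side'); W=cloud(p); hsv=cv2.cvtColor(p['color'],cv2.COLOR_RGB2HSV);z=W[...,2]
m=(hsv[...,2]<60)&(z>65)&(z<90)&(abs(W[...,1]+280)<50)&(W[...,0]>480)&(W[...,0]<622); q=W[m]; print('handle',len(q),cv2.minAreaRect(q[:,:2].astype(np.float32)),np.median(q[:,2]))
p=shot('scene');
for pp,n in ((p,'scene'),(shot('side'),'side')):
    W=cloud(pp);z=W[...,2];m=(z>152)&(z<172)&(np.hypot(W[...,0]-671,W[...,1]+256)<35); q=W[m]
    if len(q)>5:
        r=cv2.minEnclosingCircle(q[z[m]>157][:,:2].astype(np.float32)); print(n,'button',len(q),r,np.median(q[:,2]))
E
python3 chk.py; python3 top.py 85 97 scene side
```

```text
eef_pos: [562.0, -296.6, 63.3]
force: [0.4, -0.2, 0.4]
width: 85.3
eef_pos: [552.8, -298.1, 236.2]
tool_rot: [3.141, 0.181, 0.021]
force: [0.3, -0.4, 0.4]
[ 0.2   0.71  0.39  1.42 -0.17  1.21 -0.96] [ 553. -298.  236.] [3.14 0.18 0.02] [ 0.3 -0.4  0.4]
handle 335 ((559.314453125, -291.92010498046875), (91.05631256103516, 24.957963943481445), 1.6205264329910278) 70.81103419950551
scene button 127 ((675.5368041992188, -257.22271728515625), 20.481616973876953) 159.66753521316346
side button 72 ((670.763916015625, -263.1307067871094), 15.477625846862793) 156.0089251307867
scene 199 [446.6 154.3] [62.3 50.7] 8.4 z 89.8
scene 211 [445.2 265.5] [62.9 50.3] 4.1 z 90.4
side 97 [2338.7  299.8] [ 34.7 199.7] 0.8 z 90.8
side 253 [441.9 265.1] [54.9 60.5] 2.2 z 91.3
side 278 [445.1 152.8] [53.1 54.9] 10.0 z 90.7
```

```bash

python3 -m crank '[[[0.6,-0.6,0,0,0.6,-0.2],[0.6,-0.5,-0.1,0,0.6,-0.1],[0,-0.3,-0.1,0,0.5,0],[0,0,0,0,0,0],[0,0,0,0,0,0],[0,0,0,0,0,0],[0,0,0,0,0,0],[0,0,0,0,0,0]]]' 1| grep -E 'eef|for|wid|rot'
cat > btn.py <<'E'
from h import *
p=shot('wrist','w7');W=cloud(p);z=W[...,2];m=(z>153)&(z<172)&(np.hypot(W[...,0]-671,W[...,1]+257)<40); q=W[m]
print(len(q)); 
if len(q): print(cv2.minEnclosingCircle(q[:,:2].astype(np.float32)),np.median(q,0))
go([671,-257,185],-177.5,0,0)
E
python3 btn.py
```

```text
eef_pos: [581.5, -249.6, 217.4]
tool_rot: [-3.126, 0.028, 0.053]
force: [0.6, -0.2, -0.8]
width: -0.4
5061
((671.9315795898438, -256.36029052734375), 25.570465087890625) [ 672.40247209 -256.08071596  162.45440819]
t 57.47 tcp [ 581.5 -249.7  217.3] rpy [-3.126  0.028  0.053] F [-1.1  0.4 -0.2] w 0.2
 target tcp [ 671. -257.  185.] q [ 0.17  0.65  0.33  1.56 -0.24  1.   -0.95]
 ROT units [-0.15  0.26  0.09]  SHIFT now-frame [2.99 0.42 0.99]  SHIFT after-rot [2.97 0.37 1.08]
```

View pics/w7.png

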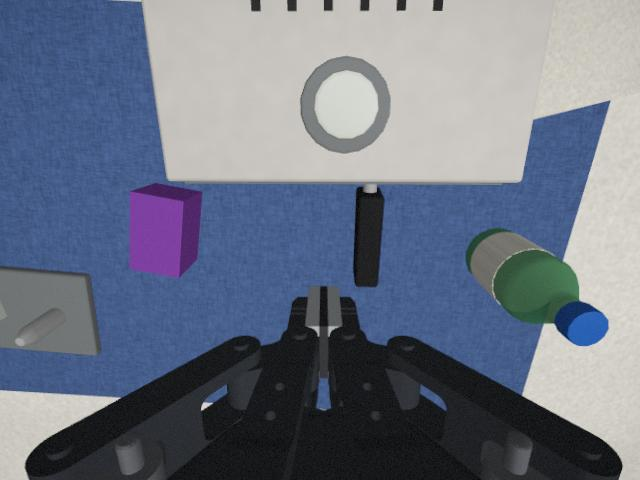

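```bash

python3 -m crank '[[[0.8,0.1,0,-0.15,0.26,0.09],[0.8,0.1,0,0,0,0],[0.8,0.1,0.2,0,0,0],[0.5,0.05,0.3,0,0,0],[0,0,0,0,0,0]]]' | grep -E 'eef|for|rot'
python3 -c "
from h import *
go([672,-256,168],-177.5,0,0)"
```

```text
eef_pos: [671.2, -259.8, 200.6]
tool_rot: [3.139, 0.002, 0.039]
force: [0.0, 0.8, 0.1]
t 57.88 tcp [ 671.2 -259.8  200.6] rpy [3.139e+00 2.000e-03 3.900e-02] F [0.  0.8 0.1] w -0.0
 target tcp [ 672. -256.  168.] q [ 0.16  0.79  0.33  1.33 -0.26  1.07 -1.01]
 ROT units [ 0.03  0.01 -0.04]  SHIFT now-frame [ 0.03 -0.13  1.09]  SHIFT after-rot [ 0.03 -0.13  1.09]
```

```bash

python3 -m crank '[[[0,-0.13,0.5,0,0,0],[0,0,0.5,0,0,0],[0,0,0,0,0,0]]]' | grep -E 'eef|for'
for i in 1 2 3 4 5; do python3 -m crank '[[[0,0,0.1,0,0,0],[0,0,0.1,0,0,0]]]' | grep -E 'eef|for'; done
```

```text
eef_pos: [670.9, -257.8, 169.4]
force: [-0.5, -1.3, 0.6]
eef_pos: [670.1, -258.7, 164.0]
force: [0.1, -0.3, -0.5]
eef_pos: [670.2, -259.0, 159.6]
force: [-0.6, 2.1, 3.7]
eef_pos: [670.3, -259.0, 156.9]
force: [-5.6, 4.8, 21.7]
eef_pos: [670.3, -259.0, 157.0]
force: [-5.2, 3.5, 14.4]
eef_pos: [670.3, -259.0, 157.0]
force: [-5.3, 2.6, 14.7]
```

```bash

python3 -m crank '[[[0,0,-0.5,0,0,0],[0,0,-0.8,0,0,0],[0,0,-1,0,0,0],[0,0,-1,0,0,0],[-0.8,0,0,0,0,0],[-0.8,0,0,0,0,0],[-0.8,0,0,0,0,0],[0,0,0,0,0,0],[0,0,0,0,0,0],[0,0,0,0,0,0]]]' | grep -E 'eef|for'; python3 btn.py | head -3; python3 chk.py; python3 top.py 85 97 scene side; python3 -c "
from h import *
p=shot('side','fin'); cv2.imwrite('pics/finc.png',cv2.resize(p['color'][160:460,140:520,::-1],None,fx=2,fy=2))"
```

```text
eef_pos: [597.4, -264.9, 263.7]
force: [0.2, 0.9, -0.1]
3041
((672.0031127929688, -256.2701110839844), 25.46880340576172) [ 672.36140761 -256.53654259  162.45149818]
t 59.85 tcp [ 598.  -264.7  263.6] rpy [ 3.13  -0.016  0.037] F [ 0.7 -0.8  0.8] w 0.1
handle 342 ((558.8175659179688, -292.1070556640625), (89.78314971923828, 23.820695877075195), 2.6621270179748535) 71.3185124996281
scene button 130 ((674.84521484375, -256.4228820800781), 20.387731552124023) 158.9864348534373
side button 213 ((668.3853149414062, -259.23516845703125), 18.88314437866211) 159.97920089097875
scene 201 [448.4 155.1] [61.6 50.3] 6.2 z 90.2
scene 214 [446.2 265.7] [58.7 50. ] 4.7 z 90.5
side 114 [2338.7  296.1] [ 37. 194.] 2.1 z 91.1
side 250 [441.6 265.7] [53.3 56.6] 3.9 z 90.9
side 283 [444.2 152.8] [53.1 59. ] 7.5 z 90.8
```

View pics/finc.png

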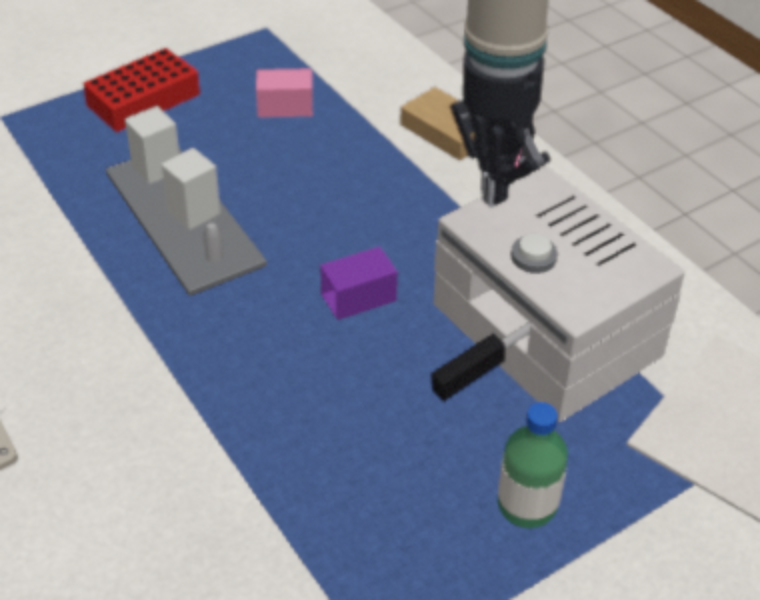

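The side view shows both jars mouth-down on the deck, the rod in the mouth, the button up, and the tube rack and bottle where they were. I'm handing the job in.

```bash
python3 -c "
from cell import ctrl
print(ctrl.finish_job())"
```

```text
the job is handed in; nothing more can be done
None
```

The job is handed in at about 60 s on the robot's clock. My last checks all came out right, but the system reports no verdict.

- **Jars:** Only two white jars were present, and both now stand upside down over pegs on the rack. I turned each one over on the bench pad, regrasped it from above and lowered it. The camera puts both tops at 92 mm, which means the rims are on the deck.
- **Jar off centre:** The jar on the middle peg was shifted about a centimetre after I released it, probably by the announced knock. It now sits about 12 mm off the peg's axis, against the 18 mm limit; the other jar is about 7 mm off. I left the shifted jar because the peg inside it limits how far it can move.
- **Lock rod:** I found the slot by feel about 25 mm to the right of the middle. The rod went 36 mm past the lock face to a firm stop, and the handle did not move after I let go.
- **Start button:** I pressed it to a hard stop at about 15 N. It sprang back, with its top again at the same height as before.
- **Hard contact:** My first try at the middle peg came down on the peg and the wrist force reached 101 N, under the 120 N limit. I backed off, realigned and seated the jar without force.
- **Sideways sweep:** Sweeping along the lock face twisted the grip on the rod, so I straightened it and probed forward step by step instead.
- **Bystanders:** In the last picture the tube rack and the bottle look unmoved; I did not measure them.

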